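# Fill and close a bedside lamp

### The arm

A 7-joint arm with a two-finger parallel gripper is mounted at the origin on the work surface. World frame = base frame: x ahead of the robot, y to its left, z up, the work surface at z = 0. Lengths are in m, angles in degrees, forces in N, time in s.
With the tool pointing down it reaches from about 0.425 to 0.875 m from the base axis. Payload 4.7 kg.
Tool frame: the origin (TCP) lies at the centre of the arm's flange, where the gripper is bolted on; the fingertips stand 182 mm ahead of it and the grasp point (between the pads) lies 164 mm ahead of it (env.grip_depth is the distance from the TCP to the grasp point, in m); z points along the fingers, y is the line along which they close (so a half turn about z gives the same grasp; the last joint's range is limited). The gripper opens to 87 mm and grips with 3 to 60 N. Pads are 19 mm wide; open, the fingers measure 117 mm over their backs; the gripper's body (75 mm by 190 mm) begins 51 mm behind the grasp point.
Start: joints at [65.151, 18.392, -4.016, 83.108, 1.295, 78.541, -3.26], TCP at [0.281, -0.586, 0.405] pointing down, gripper open.
Joint ranges: [-163.93, 163.93], [-17.29, 119.83], [-79.2, 71.16], [3.27, 140.29], [-89.18, 269.18], [5.43, 117.66], [-154.24, 154.24]. Speed limits (degrees/s): [147.25, 147.25, 180, 180, 180, 180, 180].

### API

Orientations are given as [roll, pitch, yaw] about the fixed x, y, z axes, in that order (R = Rz(yaw) Ry(pitch) Rx(roll)).
In Python, from cell import env gives the robot as it stands. The module is installed in compiled form; this text tells all that it offers.
- The arm moves only by the tool send_rows, never from a script. Its arguments are lists of equal length, an entry for each row: "xyz": the shift along the tool's x, y, z in m, a list of three; "rotation": the turn, a rotation vector about the tool's x, y, z in rad, a list of three; "jaw": the opening, from 0 (shut) to 1 (fully open). A call has 1 to 20 rows; each row shifts and turns the commanded pose from where the row before left it, along the tool's axes as they then stand; what a row does not reach is not made up. A row lasts 1/10 s, in which the tool goes at most 50 mm and 8.59 degrees, less where a joint would pass 70% of its speed; a pose out of reach is approached as far as the arm can. A call is refused whole if a number of a shift passes 0.05 or a number of a turn 0.15, either way. A call with a gripper value outside its range is refused whole. The fingers move at their own pace and stop on an object; "newtons" is the grip in N (left out, the last holds). Time passes only in rows, so rows that do not move let the fingers close. It gives the time, the measured TCP pose, the force, the opening and the grip force at its end, in the units of the state.
- env.get_obs(): the state, without advancing time (a new reading comes with each control period).
- env.read_camera(name): name is "side" or "top"; returns a dict with "image" (420x560x3 uint8, blue, green, red), "fx", "fy", "cx", "cy" (pixels), "R" (3x3) and "t" (3): a world point X has camera coordinates R X + t. Camera axes: x right, y down, z forward; pixel columns grow to the right and rows downward; lengths in m; the calibration is good to about 2 mm. A picture is of the moment at which its call begins. There is no depth.
- env.sign_off(): hands the job in; it is judged then, once.
The state is a dict: "time_s": time; "qpos": joint angles; "joint_velocities": joint speeds; "effort": joint torques, N m; "tool_pos": TCP position; "tool_rot": TCP orientation; "force": force on the tool from outside, world axes, zero at the start; "wrist_torque": the same for the moment, N m; "grip_width": finger opening in m; "grasp_force": force on a finger pad.
Only numpy, scipy, OpenCV 4.12 (cv2) and the standard library are available. Lean on these libraries where they do the work, as an engineer would, in place of code of your own. Each camera call takes 0.05 s, during which the arm holds its last target. There are 200 camera calls.

### The job

Put this bedside lamp together: use the scoop, not your fingers, to take every decorative stone out of the tray and tip them all into the lamp's glass bowl (a stone that has spilled outside the tray may be picked up by hand). Then thread the wide metal cap, the stone spacer ring and the white neck collar down the lamp's pipe in that order, each fully home and level - lower the cap onto the glass, do not let it drop. Leave the scoop lying flat in the empty tray and do not disturb the bulb holder, book or clock.

Things in the scene. Friction and masses are not known exactly. Their poses are not given: they have to be found in the camera images.
- lamp: Unfinished table lamp, fixed upright; origin at the centre of its underside, z up. Stone foot 132 mm across, 18 thick; on it a clear glass bowl with upright walls, outside diameter 120, inside 112, from z = 18 (its floor) to the open rim at z = 78. A brass pipe 10 mm across stands on the axis up to z = 158; stones go into the space round it.
- lamp_rim (a point): The centre of the glass bowl's rim, on the pipe's axis, 78 mm above the lamp's underside.
- tray: Low open wooden tray, fixed; origin at the centre of its underside, z up, x along its length and pointing away from the robot. Inner floor 160 (x) x 124 (y) mm at z = 6; walls 6 mm thick rise to z = 39. The side walls are upright and 208 long; the two end walls flare outward by 26 degrees, so the inside is 160 long at the floor and 192 long at the top.
- scoop: Steel scoop, 160 g; origin at the centre of its pan's underside, x towards the open square lip at x = 42 mm, z up. Flat pan 84 (x) x 70 (y), floor 2.5 thick thinning to 1.5 at the lip, back wall at x = -42, 30 high, sides 2 thick sloping from 26 high there to nothing at x = 14. Raised level wooden handle bar 16 wide (y), 18 high, x = -42 to -112, its centre at z = 62, on a strap behind the pan.
- scoop_grip (a point): The place to grip the scoop's handle: on the bar, at x = -66, z = 62 mm in the scoop's frame. Gripped across the bar at 50 N or more, it does not turn in the fingers under about 15 N at the lip.
- scoop_lip (a point): The middle of the scoop's front lip, at its underside (x = 42 mm, z = 0 in the scoop's frame).
- cap: Spun metal cap, 250 g, lying boss up: disc 128 mm across, 6 thick, with a round boss on top 36 across and 26 high (32 in all); 15 mm hole through the axis. Origin at the centre of its underside, z along the axis. Home, the disc rests flat on the glass rim (origin 78 mm above the lamp's).
- spacer: Spacer ring of pale stone, 56 mm across, 16 high, 15 mm hole, lying flat, 90 g. Origin at the centre of its underside, z up. Home, it rests on the cap's boss (origin 110 mm above the lamp's).
- neck: White metal neck collar, 38 mm across, 22 high, 15 mm hole, standing on end, 80 g. Origin at the centre of its underside, z up. Home, it rests on the spacer (origin 126 mm above the lamp's).
- stone0: A rounded grey decorative stone, 31 mm across and 23 mm thick, 28 g, polished and rather slippery; origin at its centre. At the start it lies flat in the tray; some of the seven stones may be absent.
- stone1: A rounded grey decorative stone, 29 mm across and 21 mm thick, 28 g, polished and rather slippery; origin at its centre. At the start it lies flat in the tray; some of the seven stones may be absent.
- stone2: A rounded grey decorative stone, 31 mm across and 23 mm thick, 28 g, polished and rather slippery; origin at its centre. At the start it lies flat in the tray; some of the seven stones may be absent.
- stone3: A rounded grey decorative stone, 29 mm across and 21 mm thick, 28 g, polished and rather slippery; origin at its centre. At the start it lies flat in the tray; some of the seven stones may be absent.
- stone4: A rounded grey decorative stone, 31 mm across and 23 mm thick, 28 g, polished and rather slippery; origin at its centre. At the start it lies flat in the tray; some of the seven stones may be absent.
- stone5: A rounded grey decorative stone, 29 mm across and 21 mm thick, 28 g, polished and rather slippery; origin at its centre. At the start it lies flat in the tray; some of the seven stones may be absent.
- stone6: A rounded grey decorative stone, 31 mm across and 23 mm thick, 28 g, polished and rather slippery; origin at its centre. At the start it lies flat in the tray; some of the seven stones may be absent.
- holder: Bystander: white bulb holder with a filament bulb, standing, 48 mm across, 170 mm high; origin at the centre of its underside.
- book: Bystander: paperback lying flat, 132 x 195 x 22 mm; origin at the centre of its underside.
- clock: Bystander: small white round-faced clock, 76 mm wide, 32 mm deep, 80 mm high; origin at the centre of its underside.

How it is judged:
By the outcome, as a careful person would: the job done as asked, in the order asked, and still so for the second after the job is handed in, with the robot touching nothing.
Of stone0, stone1, stone2, stone3, stone4, stone5, stone6 only 4 to 7 are there at a start; the rules pass over those that are not, and their reading is None.
At some moment in a run one of spacer, neck, scoop may be knocked a few centimetres aside while the robot is not near it.
It also fails if it takes over 210 s, if anything falls off the work surface, if the arm or the gripper's body presses on something with over 40 N, if the wrist force passes 120 N, or if a joint passes its speed limit or range.

## Working session

There is one attempt and no reset: what is moved stays moved. The work goes in short steps, Python scripts to look and compute and a tool call to move; the robot and the scene stay as the last step left them, time stands still between calls to the robot, and variables do not carry over. Pictures are saved under pics/ and viewed, at most 14 in all, crops included, and the job is handed in when it is done.

Besides the shell and the picture viewer there is one more tool, called after "Call:" as name(argument=value, ...) on one line, values as JSON. send_rows: Moves the arm, as the interface text tells. Its arguments: {"type":"object","properties":{"xyz":{"type":"array"},"rotation":{"type":"array"},"jaw":{"type":"array"},"newtons":{"type":"number"}},"required":["xyz","rotation","jaw"]}

```bash
ls; mkdir -p pics; python3 - <<'E'
from cell import env
import cv2,numpy as np
o=env.get_obs(); print({k:np.round(v,3) for k,v in o.items()})
for n in("top","side"):
    c=env.read_camera(n); cv2.imwrite(f"pics/{n}0.png",c["image"]); print(n,c["fx"],c["cx"],c["cy"],np.round(c["R"],3).tolist(),np.round(c["t"],3), np.round(-c["R"].T@c["t"],3))
E
```

```text
pics
{'time_s': np.float64(0.0), 'qpos': array([65.153, 18.438, -4.016, 83.177,  1.296, 78.542, -3.26 ]), 'joint_velocities': array([ 0.008,  0.099,  0.019, -0.051,  0.112, -0.025,  0.047]), 'effort': array([-1.0000e-03, -4.9129e+01, -4.0400e-01, -3.1253e+01, -6.4000e-02,
        4.4000e-02,  0.0000e+00]), 'tool_pos': array([ 0.281, -0.586,  0.404]), 'tool_rot': array([-1.79888e+02,  7.00000e-03,  2.56570e+01]), 'force': array([0.731, 0.685, 0.636]), 'wrist_torque': array([-0.   , -0.059,  0.047]), 'grasp_force': np.float64(0.0), 'grip_width': np.float64(0.087)}
top 394.5858389208041 276.53216458959116 202.43417834478458 [[0.036, -0.999, 0.003], [-0.977, -0.036, -0.208], [0.208, 0.005, -0.978]] [0.01  0.58  1.231] [0.31  0.025 1.324]
side 406.8119308183892 275.7831690725523 204.26219655751035 [[0.991, -0.133, 0.022], [-0.066, -0.62, -0.782], [0.118, 0.773, -0.623]] [-0.573  0.127  1.066] [ 0.45  -0.822  0.776]
```

View pics/top0.png

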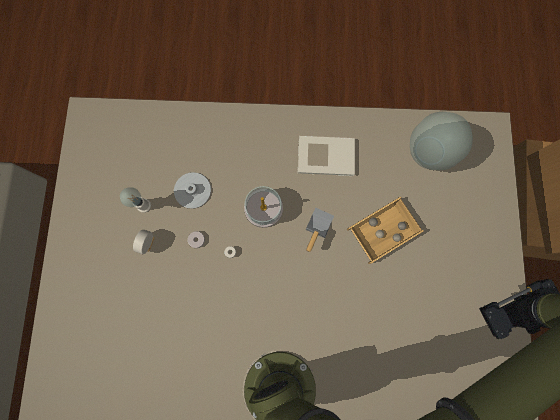

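View pics/side0.png

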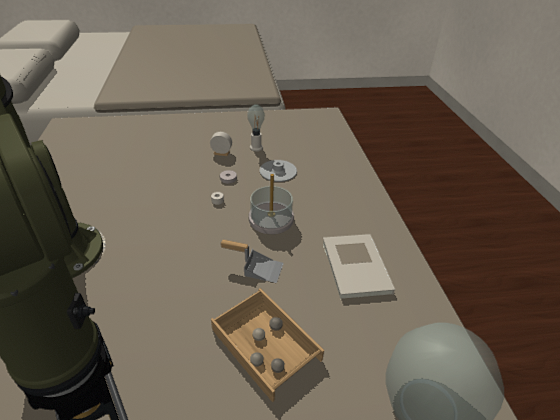

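Top view: lamp (263,206), cap (193,190), spacer (197,240), neck (230,252), scoop pan (320,220) with its handle at (312,242), tray (387,230) with about four stones. The side view agrees. Next I'll take enlarged crops to get the outlines.

```bash
cat > h.py <<'E'
import cv2,numpy as np
from cell import env
def cam(n): return env.read_camera(n)
def ray(c,u,v,z):
    """pixel -> world point on plane z"""
    d=c["R"].T@np.array([(u-c["cx"])/c["fx"],(v-c["cy"])/c["fy"],1.]); o=-c["R"].T@c["t"]
    return o+d*(z-o[2])/d[2]
def proj(c,X):
    p=c["R"]@np.asarray(X,float)+c["t"]; return np.array([c["fx"]*p[0]/p[2]+c["cx"],c["fy"]*p[1]/p[2]+c["cy"]])
def crop(c,x0,y0,x1,y1,s,name):
    cv2.imwrite(f"pics/{name}.png",cv2.resize(c["image"][y0:y1,x0:x1],None,fx=s,fy=s,interpolation=cv2.INTER_CUBIC))
E
python3 - <<'E'
from h import *
a=cam("top");b=cam("side")
t=cv2.resize(a["image"][175:270,290:430],(800,543),interpolation=cv2.INTER_CUBIC)
cv2.imwrite("pics/t1.png",t)
crop(b,170,125,330,400-0,1,"x"); 
s=cv2.resize(b["image"][230:400,200:330],(459,600),interpolation=cv2.INTER_CUBIC)
cv2.imwrite("pics/s1.png",s)
t=cv2.resize(a["image"][160:265,115:295],(800,467),interpolation=cv2.INTER_CUBIC)
cv2.imwrite("pics/t2.png",t)
E
```

```text
(no output)
```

View pics/t1.png

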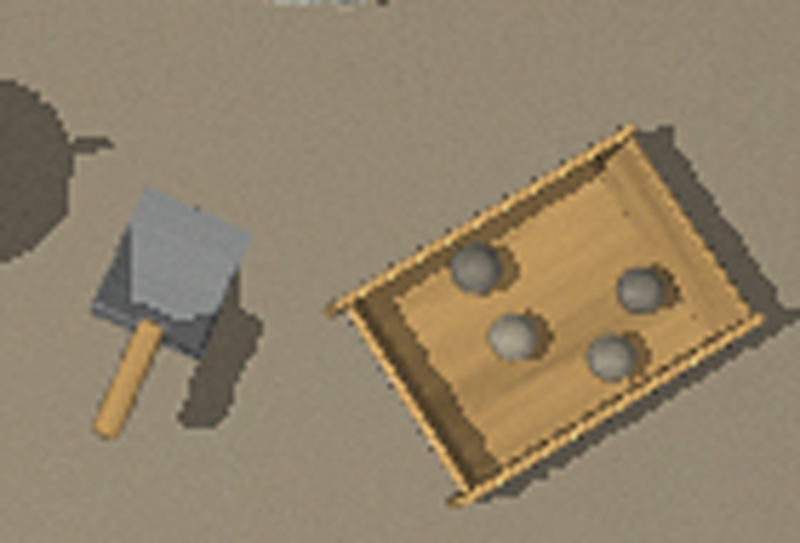

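View pics/t2.png

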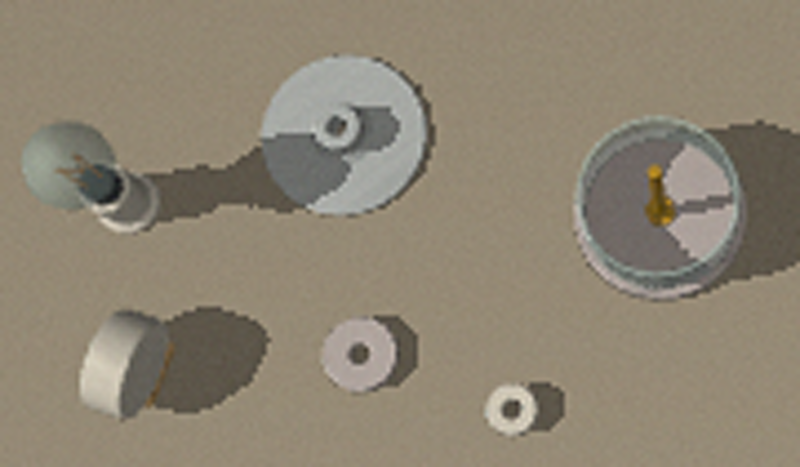

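View s1.

View pics/s1.png

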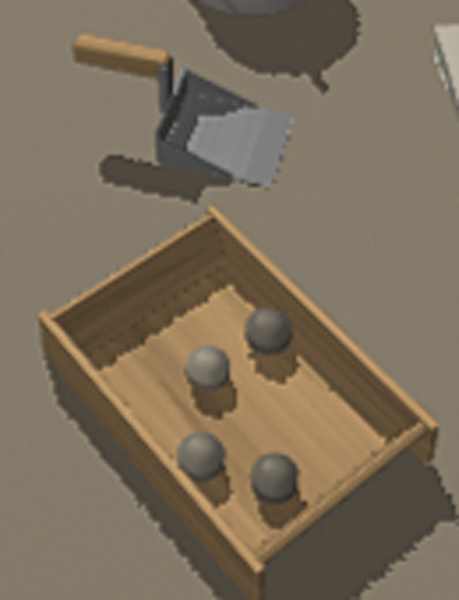

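```bash
python3 - <<'E'
from h import *
a=cam("top");b=cam("side")
def blob(c,box,f,mn=20):
    x0,y0,x1,y1=box; h=cv2.cvtColor(c["image"],cv2.COLOR_BGR2HSV)[y0:y1,x0:x1].astype(int); m=f(h[...,0],h[...,1],h[...,2]).astype(np.uint8)
    n,l,s,ce=cv2.connectedComponentsWithStats(m)
    return [(np.round(ce[i]+[x0,y0],2).tolist(),s[i].tolist()[2:]) for i in range(1,n) if s[i][4]>=mn]
h=cv2.cvtColor(a["image"],cv2.COLOR_BGR2HSV)
for nm,p in dict(table=(300,260),cap=(180,182),spacer=(204,240),neck=(233,251),stone=(380,233),trayfloor=(390,222),pan=(322,218),handle=(311,245)).items(): print(nm,h[p[1],p[0]])
hb=cv2.cvtColor(b["image"],cv2.COLOR_BGR2HSV)
for nm,p in dict(table=(200,300),spacer=(222,178),neck=(213,199),stone=(259,333),pan=(268,268),cap=(290,170)).items(): print(nm,hb[p[1],p[0]])
print("stones top",blob(a,(350,195,428,265),lambda H,S,V:S<75))
print("stones side",blob(b,(215,295,320,390),lambda H,S,V:S<75))
print("neck/spacer top",blob(a,(185,228,242,262),lambda H,S,V:V>165))
print("cap top",blob(a,(168,168,216,212),lambda H,S,V:S<35))
E
```

```text
table [ 19  53 153]
cap [ 60   6 166]
spacer [ 6 16 78]
neck [ 21  33 208]
stone [ 21  48 155]
trayfloor [ 17 130 186]
pan [ 90   5 140]
handle [ 19 130 175]
table [ 18  50 133]
spacer [  9  23 143]
neck [ 23  30 102]
stone [ 20  42 129]
pan [ 30   4 133]
cap [ 36   8 160]
stones top [([391.17, 229.47], [78, 70, 2895]), ([372.93, 221.53], [9, 8, 59]), ([401.55, 225.29], [8, 8, 51]), ([379.5, 233.5], [8, 8, 52]), ([396.51, 237.08], [8, 8, 51])]
stones side [([226.73, 302.26], [36, 23, 427]), ([302.03, 311.44], [52, 50, 1331]), ([275.72, 323.25], [13, 14, 139]), ([258.54, 333.98], [12, 13, 127]), ([230.11, 370.71], [46, 56, 1320]), ([256.4, 358.77], [14, 15, 149]), ([277.29, 365.1], [13, 15, 154]), ([304.18, 377.69], [44, 33, 811])]
neck/spacer top [([195.28, 239.18], [17, 16, 179]), ([229.27, 251.44], [12, 12, 79])]
cap top [([191.96, 189.94], [37, 37, 1066])]
```

Four stones: the top view has them at (373,221.5), (401.5,225), (379.5,233.5) and (396.5,237), and the side view confirms it. Next I fit the poses from the picked corner points.

```bash
cat >> h.py <<'E'
from scipy.optimize import least_squares
def fit(obs,z0=0,x0=(.5,0,0)):
    """obs: list of (cam, body point m, (u,v)); planar pose x,y,yaw(rad)"""
    def f(p):
        c,s=np.cos(p[2]),np.sin(p[2]); r=[]
        for cm,P,uv in obs:
            X=[p[0]+c*P[0]-s*P[1],p[1]+s*P[0]+c*P[1],P[2]+z0]; r+=list(proj(cm,X)-uv)
        return r
    q=least_squares(f,x0,loss="soft_l1"); return q.x,np.round(q.fun,1)
def tri(a,ua,b,ub,x0=(.5,0,.05)):
    q=least_squares(lambda X:np.r_[proj(a,X)-ua,proj(b,X)-ub],x0); return q.x,np.round(q.fun,1)
E
python3 - <<'E'
from h import *
a=cam("top");b=cam("side")
T=lambda x,y:np.array([290+x/5.714,175+y/5.714])-.4
T2=lambda x,y:np.array([115+x/4.444,160+y/4.444])-.4
S=lambda x,y:np.array([200+x/3.531,230+y/3.531])-.4
L,W,H=.104,.068,.039
tr=[(a,(-L,W,H),T(328,312)),(a,(L,W,H),T(632,126)),(a,(L,-W,H),T(765,320)),(a,(-L,-W,H),T(450,505)),
(b,(-L,W,H),S(210,208)),(b,(-L,-W,H),S(42,315)),(b,(L,W,H),S(435,428)),(b,(L,-W,H),S(262,568))]
p,r=fit(tr,0,(.55,-.3,-1)); print("tray",np.round(p,4),np.degrees(p[2]),r); tp=p
for n,ss in (("both",tr),("top",tr[:4]),("side",tr[4:])): print(n,np.round(fit(ss,0,p)[0],4))
sc=[(a,(.042,.035,0),T(148,187)),(a,(.042,-.035,0),T(250,235)),(a,(-.112,0,.062),T(107,433)),
(b,(.042,.035,0),S(294,115)),(b,(.042,-.035,0),S(268,186)),(b,(-.112,0,.062),S(77,48))]
p,r=fit(sc,0,(.5,-.1,-.4)); print("scoop",np.round(p,4),np.degrees(p[2]),r)
for n,ss in (("top",sc[:3]),("side",sc[3:])): print(n,np.round(fit(ss,0,p)[0],4))
st=[((372.93,221.53),(275.72,323.25)),((379.5,233.5),(258.54,333.98)),((396.51,237.08),(256.4,358.77)),((401.55,225.29),(277.29,365.1))]
c,s=np.cos(tp[2]),np.sin(tp[2])
for u,v in st:
    X,r=tri(a,u,b,v); d=X[:2]-tp[:2]; print("stone",np.round(X,4),r,"tray frame",np.round([c*d[0]+s*d[1],-s*d[0]+c*d[1]],4))
X,r=tri(a,T2(655,172),b,(272,174)); print("pipe top tri",X,r, "top z=.158",ray(a,*T2(655,172),.158),"side",ray(b,272,174,.158))
print("cap",ray(a,*T2(340,126),.032),"spacer",ray(a,*T2(359,353),.016),"neck",ray(a,*T2(512,408),.022))
print("cap disc",ray(a,191.96,189.94,.008),"sp",ray(a,195.28,239.18,.012),"nk",ray(a,229.27,251.44,.018))
E
```

```text
tray [ 0.5091 -0.3309 -0.9987] -57.22148992294284 [ 1.1 -2.3  0.1 -1.1  0.3 -0.4  2.6 -0.1 -0.1 -1.9 -2.1 -0.8  0.6 -1.9
 -2.1  0.9]
both [ 0.5091 -0.3309 -0.9987]
top [ 0.5063 -0.3278 -1.0079]
side [ 0.511  -0.333  -0.9952]
scoop [ 0.5298 -0.1174 -0.3902] -22.358552338679164 [-0.3 -0.7  0.7 -0.7 -0.2 -0.  -0.3  0.3  0.2  0.2 -1.  -0.4]
top [ 0.5282 -0.1175 -0.392 ]
side [ 0.5308 -0.1173 -0.3905]
stone [ 0.5369 -0.2942  0.0161] [-0.  -0.6 -0.4  0.1] tray frame [-0.0158  0.0433]
stone [ 0.4971 -0.3158  0.015 ] [-0.  -0.5 -0.3  0.1] tray frame [-0.0192 -0.0019]
stone [ 0.4871 -0.3724  0.0146] [-0.  -0.5 -0.3  0.1] tray frame [ 0.023 -0.041]
stone [ 0.5275 -0.3907  0.0137] [-0.  -0.4 -0.3  0.1] tray frame [ 0.0603 -0.0169]
pipe top tri [0.57221188 0.07550334 0.15755323] [ 0.  -0.9 -0.7  0.2] top z=.158 [0.56946041 0.07541376 0.158     ] side [0.57420056 0.07553985 0.158     ]
cap [0.62437493 0.32130334 0.032     ] spacer [0.4543081  0.29658253 0.016     ] neck [0.41708976 0.17909837 0.022     ]
cap disc [0.62330275 0.32330924 0.008     ] sp [0.45424529 0.29771637 0.012     ] nk [0.41725134 0.18134832 0.018     ]
```

```bash
python3 - <<'E'
from h import *
a=cam("top");b=cam("side")
T=lambda x,y:np.array([290+x/5.714,175+y/5.714])-.4
S=lambda x,y:np.array([200+x/3.531,230+y/3.531])-.4
P=[tri(a,T(*u),b,S(*v)) for u,v in [((328,312),(210,208)),((632,126),(435,428)),((765,320),(262,568)),((450,505),(42,315))]]
for X,r in P: print(np.round(X,4),r)
X=np.array([p[0] for p in P]); print("centre",X.mean(0))
for i in range(4): d=X[(i+1)%4]-X[i]; print(np.linalg.norm(d[:2]),np.degrees(np.arctan2(d[1],d[0])))
# orange mask in side & top, hull approx
for c,box in((a,(335,185,432,268)),(b,(200,280,332,400))):
    x0,y0,x1,y1=box; h=cv2.cvtColor(c["image"],cv2.COLOR_BGR2HSV)[y0:y1,x0:x1]
    m=(h[...,1]>85).astype(np.uint8); k=cv2.findContours(m,cv2.RETR_EXTERNAL,cv2.CHAIN_APPROX_NONE)[0]; k=max(k,key=cv2.contourArea)
    hu=cv2.convexHull(k); ap=cv2.approxPolyDP(hu,2,True)[:,0]+[x0,y0]; print(ap.tolist())
E
```

```text
[ 0.5082 -0.2046  0.0294] [-0.  -1.3 -0.9  0.2]
[ 0.6211 -0.3827  0.0341] [ 0.  -0.4 -0.2  0.1]
[ 0.5109 -0.4542  0.0391] [-0.1 -1.2 -0.7  0.1]
[ 0.3982 -0.2743  0.0274] [-0.1 -0.8 -0.5  0.1]
centre [ 0.50959935 -0.32894339  0.0324919 ]
0.2108426463162241 -57.615813823400046
0.1313062103391592 -147.0188184649819
0.212248282384915 122.08304590357706
0.13018353892023948 32.36896715618356
[[401, 197], [423, 231], [368, 263], [347, 229]]
[[259, 288], [323, 349], [321, 361], [274, 399], [269, 398], [214, 332], [211, 318]]
```

```bash
cat >> h.py <<'E'
from scipy.spatial.transform import Rotation as Ro
def tool(g,yaw,pitch=0,roll=0):
    """grasp point g, body yaw, pitch (+ = body x dips), deg -> (R,TCP); tool z is body -z, tool x = body x"""
    B=Ro.from_euler("ZYX",[yaw,pitch,roll],degrees=True); return B*Ro.from_euler("x",180,degrees=True), np.array(g)+B.apply([0,0,.164])
def now():
    o=env.get_obs(); return Ro.from_euler("xyz",o["tool_rot"],degrees=True),np.array(o["tool_pos"])
def legs(wps,start=None):
    """wps: (g,yaw,pitch,n); prints identical per-row shift/turn for n rows each leg"""
    R,p=start or now()
    for g,yaw,pitch,n in wps:
        R1,p1=tool(g,yaw,pitch); w=np.round((R.inv()*R1).as_rotvec()/n,3); w[abs(w)<.003]=0
        M=sum((Ro.from_rotvec(w*k).as_matrix() for k in range(n)),np.zeros((3,3)))
        # row: shift along axes as they stand, then turn
        d=np.round(np.linalg.solve(M,R.inv().apply(p1-p))*2000)/2000
        for k in range(n): p=p+R.apply(d); R=R*Ro.from_rotvec(w)
        print(n,"x",d.tolist(),w.tolist(),"end err mm",np.round(1e3*(p1-p),1),"deg",round(np.degrees((R.inv()*R1).magnitude()),2))
    return R,p
E
python3 - <<'E'
from h import *
c,s=np.cos(np.radians(-22.4)),np.sin(np.radians(-22.4))
g=[.5298-.066*c,-.1174-.066*s]; print(g)
legs([([g[0],g[1],.14],-22.4,0,14),([g[0],g[1],.062],-22.4,0,3)])
E
```

```text
[np.float64(0.4687799617815874), np.float64(-0.09224935516088191)]
14 x [0.016, -0.0355, 0.007] [0.0, 0.0, 0.06] end err mm [-1.9 -0.7 -2.7] deg 0.07
3 x [-0.0005, 0.0005, 0.027] [0.0, 0.0, 0.0] end err mm [0.1 0.1 0.3] deg 0.07
```

Call:
send_rows(xyz=[[0.016,-0.0355,0.007],[0.016,-0.0355,0.007],[0.016,-0.0355,0.007],[0.016,-0.0355,0.007],[0.016,-0.0355,0.007],[0.016,-0.0355,0.007],[0.016,-0.0355,0.007],[0.016,-0.0355,0.007],[0.016,-0.0355,0.007],[0.016,-0.0355,0.007],[0.016,-0.0355,0.007],[0.016,-0.0355,0.007],[0.016,-0.0355,0.007],[0.016,-0.0355,0.007],[0,0,0],[0,0,0]], rotation=[[0,0,0.06],[0,0,0.06],[0,0,0.06],[0,0,0.06],[0,0,0.06],[0,0,0.06],[0,0,0.06],[0,0,0.06],[0,0,0.06],[0,0,0.06],[0,0,0.06],[0,0,0.06],[0,0,0.06],[0,0,0.06],[0,0,0],[0,0,0]], jaw=[1,1,1,1,1,1,1,1,1,1,1,1,1,1,1,1])

```text
time_s: 2.1
tool_pos: [0.4709, -0.0909, 0.3066]
tool_rot: [180.0, 0.0, -22.3]
force: [-0.2, 0.9, -0.3]
grip_width: 0.0869
grasp_force: 0.0
```

```bash
python3 - <<'E'
from h import *
o=env.get_obs(); print(o["qpos"].round(1),o["force"].round(1))
c,s=np.cos(np.radians(-22.4)),np.sin(np.radians(-22.4))
g=[.5298-.066*c,-.1174-.066*s]
legs([([g[0],g[1],.062],-22.4,0,4)])
E
```

```text
[  38.8    3.6  -31.8  112.7    2.1   64.3 -106.1] [-0.2  0.9 -0.3]
4 x [-0.0005, 0.0005, 0.02] [0.0, 0.0, 0.0] end err mm [ 0.5 -0.2 -0.6] deg 0.09
```

Call:
send_rows(xyz=[[-0.0005,0.0005,0.02],[-0.0005,0.0005,0.02],[-0.0005,0.0005,0.02],[-0.0005,0.0005,0.0205],[0,0,0],[0,0,0],[0,0,0],[0,0,0],[0,0,0],[0,0,0]], rotation=[[0,0,0],[0,0,0],[0,0,0],[0,0,0],[0,0,0],[0,0,0],[0,0,0],[0,0,0],[0,0,0],[0,0,0]], jaw=[1,1,1,1,0,0,0,0,0,0], newtons=58)

```text
time_s: 3.1
tool_pos: [0.4683, -0.0927, 0.2267]
tool_rot: [180.0, -0.1, -22.5]
force: [-0.0, -0.3, -0.0]
grip_width: 0.0471
grasp_force: 0.0
```

Call:
send_rows(xyz=[[0,0,0],[0,0,0],[0,0,0],[0,0,0],[0,0,0],[0,0,0],[0,0,0],[0,0,0],[0,0,-0.03],[0,0,-0.03],[0,0,-0.03],[0,0,-0.03],[0,0,0],[0,0,0]], rotation=[[0,0,0],[0,0,0],[0,0,0],[0,0,0],[0,0,0],[0,0,0],[0,0,0],[0,0,0],[0,0,0],[0,0,0],[0,0,0],[0,0,0],[0,0,0],[0,0,0]], jaw=[0,0,0,0,0,0,0,0,0,0,0,0,0,0])

```text
time_s: 4.5
tool_pos: [0.4679, -0.0927, 0.3462]
tool_rot: [180.0, -0.0, -22.5]
force: [0.0, -0.3, -2.1]
grip_width: 0.0157
grasp_force: 58.0
```

```bash
python3 - <<'E'
from h import *
b=cam("side"); a=cam("top")
cv2.imwrite("pics/s2.png",np.hstack([cv2.resize(b["image"][170:290,180:320],(420,360),interpolation=cv2.INTER_CUBIC),cv2.resize(a["image"][185:265,285:372],(380,360),interpolation=cv2.INTER_CUBIC)]))
R,p=now(); print(p,R.as_euler("xyz",degrees=True)); g=p+R.apply([0,0,.164]); B=R*Ro.from_euler("x",180,degrees=True)
for q in [(.042,.035,0),(.042,-.035,0),(-.112,0,.062),(-.042,.035,.03),(-.042,-.035,.03)]:
    X=g+B.apply(np.array(q)-[-.066,0,.062]); u=proj(b,X); v=proj(a,X); print(q,"side",u.round(1),"crop",((u-[180,170])*3).round(),"top",((v-[285,185])*[4.37,4.5]+[420,0]).round())
print(env.get_obs()["force"])
E
```

```text
[ 0.46735275 -0.09265846  0.34471557] [ 1.79972393e+02  1.61055876e-01 -2.24729862e+01]
(0.042, 0.035, 0) side [283.3 228.6] crop [310. 176.] top [569.  67.]
(0.042, -0.035, 0) side [275.9 248.3] crop [288. 235.] top [659. 108.]
(-0.112, 0, 0.062) side [216.4 205.9] crop [109. 108.] top [536. 281.]
(-0.042, 0.035, 0.03) side [249.9 212.8] crop [210. 128.] top [525. 168.]
(-0.042, -0.035, 0.03) side [240.6 231.6] crop [182. 185.] top [619. 212.]
[-0.77593597  0.81183773 -1.96676911]
```

View pics/s2.png

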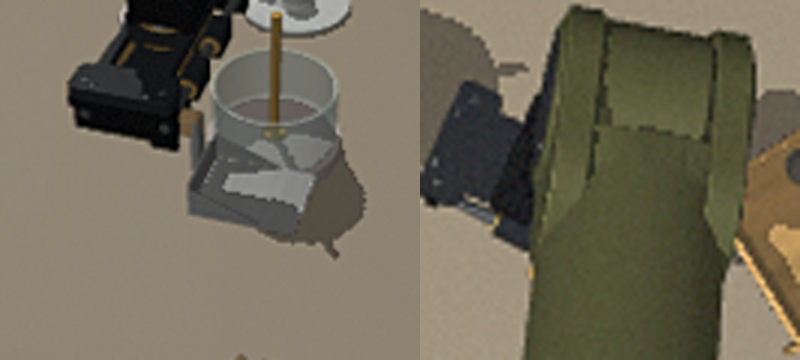

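The scoop is held and level at 58 N; in the side view its lip corners sit at about (318,173) and (297,235) of the crop, a few mm beyond prediction. Next I plan pass 1.

```bash
cat >> h.py <<'E'
TRAY=np.array([.5095,-.3295]); TY=-57.6; LX=.111   # LX: grip->lip along scoop x
def tr(x,y,z):
    t=np.radians(TY); c,s=np.cos(t),np.sin(t); return np.array([TRAY[0]+c*x-s*y,TRAY[1]+s*x+c*y,z])
def lip(x,y,z,yaw,pitch):
    """grip point for lip at tray-frame (x,y), world z"""
    return tr(x,y,z)-Ro.from_euler("ZYX",[yaw,pitch,0],degrees=True).apply([LX,0,-.062])
E
python3 - <<'E'
from h import *
a=cam("top");b=cam("side"); print("bulb",tri(a,(442,141),b,(445,378)))
Y=122.4; z=.0065
s=legs([([.50,-.25,.20],30,0,7),(lip(.008,.023,.075,Y,10),Y,10,12)])
s=legs([(lip(.008,.023,.012,Y,20),Y,20,4)],s)
print("start at hover, tool z", tool(lip(.008,.023,.075,Y,10),Y,10)[1])
E
```

```text
bulb (array([ 0.80180784, -0.50296824,  0.10731857]), array([ 0.4, -2.3, -1.1,  0.4]))
7 x [0.005, 0.0235, -0.003] [0.0, 0.0, -0.131] end err mm [-1.5  1.5 -1.4] deg 0.19
12 x [-0.0095, 0.0095, 0.005] [-0.012, -0.011, -0.134] end err mm [ 1.8  0.9 -0.6] deg 0.18
4 x [0.0135, 0.0005, 0.011] [0.0, -0.044, 0.0] end err mm [-0.5  0.6  0.3] deg 0.14
start at hover, tool z [ 0.5707511  -0.38309197  0.3168415 ]
```

Call:
send_rows(xyz=[[0.005,0.0235,-0.003],[0.005,0.0235,-0.003],[0.005,0.0235,-0.003],[0.005,0.0235,-0.003],[0.005,0.0235,-0.003],[0.005,0.0235,-0.003],[0.005,0.0235,-0.003],[-0.0095,0.0095,0.005],[-0.0095,0.0095,0.005],[-0.0095,0.0095,0.005],[-0.0095,0.0095,0.005],[-0.0095,0.0095,0.005],[-0.0095,0.0095,0.005],[-0.0095,0.0095,0.005],[-0.0095,0.0095,0.005],[-0.0095,0.0095,0.005],[-0.0095,0.0095,0.005],[-0.0095,0.0095,0.005],[-0.0095,0.0095,0.005],[0,0,0]], rotation=[[0,0,-0.131],[0,0,-0.131],[0,0,-0.131],[0,0,-0.131],[0,0,-0.131],[0,0,-0.131],[0,0,-0.131],[-0.012,-0.011,-0.134],[-0.012,-0.011,-0.134],[-0.012,-0.011,-0.134],[-0.012,-0.011,-0.134],[-0.012,-0.011,-0.134],[-0.012,-0.011,-0.134],[-0.012,-0.011,-0.134],[-0.012,-0.011,-0.134],[-0.012,-0.011,-0.134],[-0.012,-0.011,-0.134],[-0.012,-0.011,-0.134],[-0.012,-0.011,-0.134],[0,0,0]], jaw=[0,0,0,0,0,0,0,0,0,0,0,0,0,0,0,0,0,0,0,0])

```text
time_s: 6.7
tool_pos: [0.57, -0.3843, 0.3171]
tool_rot: [179.8, 9.8, 122.5]
force: [0.1, -0.6, -2.2]
grip_width: 0.0155
grasp_force: 58.0
```

```bash
python3 - <<'E'
from h import *
Y=122.4
print(env.get_obs()["qpos"].round(1),env.get_obs()["force"].round(1),now()[1])
s=legs([(lip(.008,.023,.040,Y,20),Y,20,3),(lip(.008,.023,.008,Y,20),Y,20,4)])
b=cam("side"); a=cam("top")
cv2.imwrite("pics/s3.png",np.hstack([cv2.resize(b["image"][230:400,200:330],(398,520),interpolation=cv2.INTER_CUBIC),cv2.resize(a["image"][165:295,330:430],(400,520),interpolation=cv2.INTER_CUBIC)]))
R,p=now(); g=p+R.apply([0,0,.164]); B=R*Ro.from_euler("x",180,degrees=True)
for q in [(.042,.035,0),(.042,-.035,0),(-.042,.035,.03),(-.042,-.035,.03)]:
    X=g+B.apply(np.array(q)-[-.066,0,.062]); u=proj(b,X); v=proj(a,X); print(q,X.round(3),"crop",((u-[200,230])*3.06).round(),"top",((v-[330,165])*4+[398,0]).round())
E
```

```text
[ 55.7  25.9 -33.   87.4  21.   63.1  50.6] [ 0.1 -0.6 -2.2] [ 0.56998351 -0.3842875   0.31712064]
3 x [0.016, 0.0005, 0.0055] [0.0, -0.059, 0.0] end err mm [-0.6  0.5  0.2] deg 0.27
4 x [0.003, -0.0, 0.0075] [0.0, 0.0, 0.0] end err mm [-0.2 -0.4  0.5] deg 0.27
(0.042, 0.035, 0) [ 0.504 -0.345  0.077] crop [193. 300.] top [652. 254.]
(0.042, -0.035, 0) [ 0.563 -0.307  0.077] crop [273. 244.] top [604. 180.]
(-0.042, 0.035, 0.03) [ 0.545 -0.41   0.121] crop [275. 344.] top [752. 196.]
(-0.042, -0.035, 0.03) [ 0.605 -0.373  0.121] crop [359. 281.] top [701. 120.]
```

View pics/s3.png

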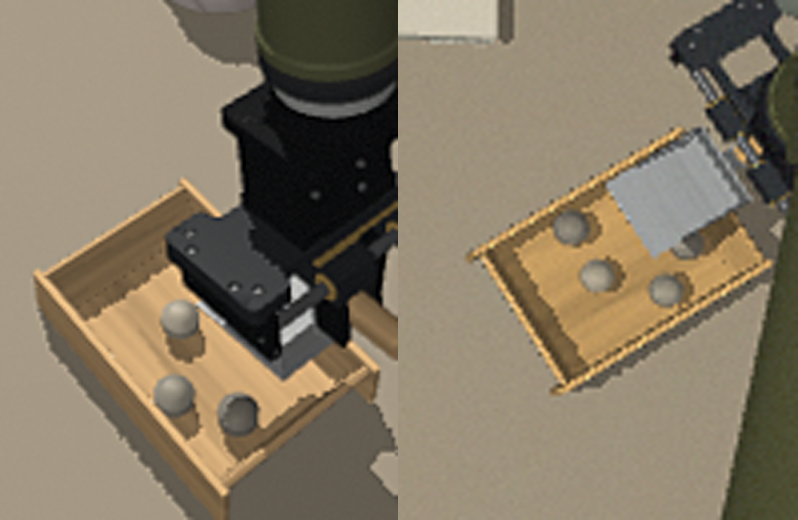

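The lip is about 3 mm from the upper wall, and A (572,228) and B (600,275) are in its lane. I'll lower with the lane shifted to y = 21 mm.

```bash
python3 - <<'E'
from h import *
Y=122.4
s=legs([(lip(.008,.021,.040,Y,20),Y,20,3),(lip(.008,.021,.008,Y,20),Y,20,4)])
E
```

```text
3 x [0.016, -0.0, 0.0055] [0.0, -0.059, 0.0] end err mm [-0.3 -0.3 -0.7] deg 0.22
4 x [0.003, -0.0, 0.0075] [0.0, 0.0, 0.0] end err mm [ 0.1 -1.3 -0.4] deg 0.22
```

Call:
send_rows(xyz=[[0.016,0,0.0055],[0.016,0,0.0055],[0.016,0,0.0055],[0.003,0,0.0075],[0.003,0,0.0075],[0.003,0,0.0075],[0.003,0,0.0075],[0,0,0],[0,0,0]], rotation=[[0,-0.059,0],[0,-0.059,0],[0,-0.059,0],[0,0,0],[0,0,0],[0,0,0],[0,0,0],[0,0,0],[0,0,0]], jaw=[0,0,0,0,0,0,0,0,0])

```text
time_s: 7.7
tool_pos: [0.5465, -0.3473, 0.2599]
tool_rot: [179.8, 20.1, 122.4]
force: [0.0, 0.3, -1.6]
grip_width: 0.0156
grasp_force: 58.0
```

```bash
cat >> h.py <<'E'
def where():
    """actual lip in tray frame, pitch, yaw, force"""
    R,p=now(); B=R*Ro.from_euler("x",180,degrees=True); L=p+R.apply([0,0,.164])+B.apply([LX,0,-.062]); t=np.radians(TY); d=L[:2]-TRAY
    e=B.as_euler("ZYX",degrees=True); o=env.get_obs()
    print("lip mm",np.round(1e3*np.array([np.cos(t)*d[0]+np.sin(t)*d[1],-np.sin(t)*d[0]+np.cos(t)*d[1],L[2]]),1),"ypr",e.round(1),"F",o["force"].round(1),"grip",o["grasp_force"],"t",o["time_s"],"q",o["qpos"].round(0))
E
python3 - <<'E'
from h import *
where()
Y=122.4
s=legs([(lip(0,.021,.0065,Y,20),Y,20,2),(lip(-.06,.021,.0065,Y,6),Y,6,8),(lip(-.078,.021,.0065,Y,3),Y,3,4)])
E
```

```text
lip mm [ 8.4 22.6  9.5] ypr [122.4  20.1  -0.2] F [ 0.   0.3 -1.6] grip 57.98626150935888 t 7.7 q [ 53.  21. -31. 101.  30.  46.  40.]
2 x [0.004, -0.0005, 0.0] [0.0, 0.0, 0.0] end err mm [ 0.1  0.5 -0.3] deg 0.27
8 x [0.0005, 0.0, 0.0015] [0.0, 0.031, 0.0] end err mm [ 0.5 -0.2 -1.7] deg 0.25
4 x [0.0015, 0.0, 0.0015] [0.0, 0.013, 0.0] end err mm [ 0.3  0.  -0. ] deg 0.24
```

```bash
sed -i 's/\*2000)\/2000/*10000)\/10000/' h.py; python3 - <<'E'
from h import *
Y=122.4
s=legs([(lip(0,.0215,.0065,Y,20),Y,20,3),(lip(-.055,.021,.0065,Y,6),Y,6,8)])
E
```

```text
3 x [0.0028, -0.0001, 0.0] [0.0, 0.0, 0.0] end err mm [ 0.1  0.  -0.1] deg 0.27
8 x [-0.0002, -0.0001, 0.0019] [0.0, 0.031, 0.0] end err mm [0.1 0.5 0.2] deg 0.25
```

Call:
send_rows(xyz=[[0.0028,-0.0001,0],[0.0028,-0.0001,0],[0.0028,-0.0001,0],[-0.0002,-0.0001,0.0019],[-0.0002,-0.0001,0.0019],[-0.0002,-0.0001,0.0019],[-0.0002,-0.0001,0.0019],[-0.0002,-0.0001,0.0019],[-0.0002,-0.0001,0.0019],[-0.0002,-0.0001,0.0019],[-0.0002,-0.0001,0.0019],[0,0,0]], rotation=[[0,0,0],[0,0,0],[0,0,0],[0,0.031,0],[0,0.031,0],[0,0.031,0],[0,0.031,0],[0,0.031,0],[0,0.031,0],[0,0.031,0],[0,0.031,0],[0,0,0]], jaw=[0,0,0,0,0,0,0,0,0,0,0,0])

```text
time_s: 8.9
tool_pos: [0.5433, -0.3458, 0.2416]
tool_rot: [179.8, 5.7, 122.4]
force: [-0.8, 1.2, -1.1]
grip_width: 0.0155
grasp_force: 58.0
```

```bash
python3 - <<'E'
from h import *
where()
Y=122.4
s=legs([(lip(-.078,.021,.0062,Y,2),Y,2,5),(lip(-.084,.021,.012,Y,-6),Y,-6,4),(lip(-.088,.021,.035,Y,-22),Y,-22,6)])
b=cam("side"); a=cam("top")
cv2.imwrite("pics/s4.png",np.hstack([cv2.resize(b["image"][230:400,200:330],(398,520),interpolation=cv2.INTER_CUBIC),cv2.resize(a["image"][165:295,330:430],(400,520),interpolation=cv2.INTER_CUBIC)]))
E
```

```text
lip mm [-56.   20.5   5.7] ypr [122.4   5.7  -0.2] F [-0.8  1.2 -1.1] grip 57.98769000917673 t 8.9 q [ 56.  27. -33.  96.  20.  58.  48.]
5 x [0.0014, 0.0002, 0.001] [0.0, 0.013, 0.0] end err mm [ 0.   0.3 -0.2] deg 0.17
4 x [-0.0062, 0.0, 0.0026] [0.0, 0.035, 0.0] end err mm [ 0.2 -0.1 -0.1] deg 0.17
6 x [-0.0089, 0.0, 0.0018] [0.0, 0.046, 0.0] end err mm [ 0.1 -0.1 -0.2] deg 0.24
```

View pics/s4.png

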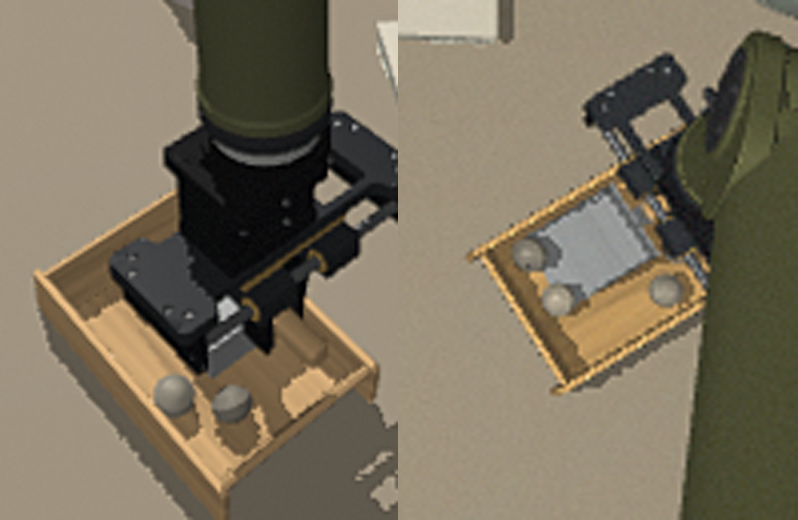

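Both stones (528,252) and (558,298) are being pushed at the lip, with B near the right corner. I'll shift the lane slightly towards B while closing on the end wall.

```bash
python3 - <<'E'
from h import *
Y=122.4
s=legs([(lip(-.063,.015,.0062,Y,4),Y,4,3),(lip(-.080,.0145,.0062,Y,1),Y,1,5),(lip(-.084,.015,.014,Y,-8),Y,-8,4),(lip(-.088,.015,.036,Y,-24),Y,-24,6)])
E
```

```text
3 x [-0.0001, -0.0017, 0.0009] [0.0, 0.011, 0.0] end err mm [-0.1  0.   0. ] deg 0.18
5 x [0.0011, -0.0001, 0.001] [0.0, 0.01, 0.0] end err mm [ 0.  -0.3  0. ] deg 0.19
4 x [-0.0078, 0.0001, 0.0026] [0.0, 0.04, 0.0] end err mm [-0.1  0.1 -0.1] deg 0.2
6 x [-0.0088, -0.0, 0.002] [0.0, 0.046, 0.0] end err mm [-0.2 -0.  -0.2] deg 0.2
```

Call:
send_rows(xyz=[[-0.0001,-0.0017,0.0009],[-0.0001,-0.0017,0.0009],[-0.0001,-0.0017,0.0009],[0.0011,-0.0001,0.001],[0.0011,-0.0001,0.001],[0.0011,-0.0001,0.001],[0.0011,-0.0001,0.001],[0.0011,-0.0001,0.001],[0,0,0]], rotation=[[0,0.011,0],[0,0.011,0],[0,0.011,0],[0,0.01,0],[0,0.01,0],[0,0.01,0],[0,0.01,0],[0,0.01,0],[0,0,0]], jaw=[0,0,0,0,0,0,0,0,0])

```text
time_s: 9.9
tool_pos: [0.5367, -0.3442, 0.2348]
tool_rot: [179.8, 1.1, 122.5]
force: [0.8, 0.1, -1.6]
grip_width: 0.0154
grasp_force: 58.0
```

```bash
cat >> h.py <<'E'
def stones():
    a=cam("top"); x0,y0,x1,y1=345,195,428,265; h=cv2.cvtColor(a["image"],cv2.COLOR_BGR2HSV)[y0:y1,x0:x1]
    m=((h[...,1]<75)&(h[...,1]>20)).astype(np.uint8); n,l,s,ce=cv2.connectedComponentsWithStats(m); t=np.radians(TY)
    for i in range(1,n):
        if 20<s[i][4]<110:
            d=ray(a,*(ce[i]+[x0,y0]),.0175)[:2]-TRAY; print("stone? tray mm",np.round(1e3*np.array([np.cos(t)*d[0]+np.sin(t)*d[1],-np.sin(t)*d[0]+np.cos(t)*d[1]])),"area",s[i][4],"px",(ce[i]+[x0,y0]).round(1))
E
python3 - <<'E'
from h import *
where();stones()
E
```

```text
lip mm [-79.5  15.8   6.6] ypr [122.5   1.1  -0.2] F [ 0.8  0.1 -1.6] grip 57.98645915463567 t 9.9 q [ 57.  28. -34.  95.  18.  61.  50.]
stone? tray mm [-69.  33.] area 65 px [360.9 231.2]
stone? tray mm [-69. -10.] area 56 px [367.9 242.4]
```

```bash
python3 - <<'E'
from h import *
Y=122.4
s=legs([(lip(-.083,.015,.0066,Y,0),Y,0,2),(lip(-.087,.015,.016,Y,-8),Y,-8,4),(lip(-.088,.015,.037,Y,-25),Y,-25,7)])
E
```

```text
2 x [-0.0005, -0.0001, 0.0011] [0.0, 0.01, 0.0] end err mm [ 0.1  0.  -0. ] deg 0.23
4 x [-0.0067, 0.0, 0.0017] [0.0, 0.035, 0.0] end err mm [ 0.   0.  -0.1] deg 0.23
7 x [-0.0085, -0.0, 0.0021] [0.0, 0.042, 0.0] end err mm [ 0.1 -0.4  0.2] deg 0.27
```

Call:
send_rows(xyz=[[-0.0005,0,0.0011],[-0.0005,0,0.0011],[-0.0067,0,0.0017],[-0.0067,0,0.0017],[-0.0067,0,0.0017],[-0.0067,0,0.0017],[-0.0085,0,0.0021],[-0.0085,0,0.0021],[-0.0085,0,0.0021],[-0.0085,0,0.0021],[-0.0085,0,0.0021],[-0.0085,0,0.0021],[-0.0085,0,0.0021],[0,0,0],[0,0,0]], rotation=[[0,0.01,0],[0,0.01,0],[0,0.035,0],[0,0.035,0],[0,0.035,0],[0,0.035,0],[0,0.042,0],[0,0.042,0],[0,0.042,0],[0,0.042,0],[0,0.042,0],[0,0.042,0],[0,0.042,0],[0,0,0],[0,0,0]], jaw=[0,0,0,0,0,0,0,0,0,0,0,0,0,0,0])

```text
time_s: 11.45
tool_pos: [0.5824, -0.4175, 0.2018]
tool_rot: [179.5, -24.0, 122.4]
force: [6.5, -10.0, 16.5]
grip_width: 0.0152
grasp_force: 58.0
```

```bash
python3 - <<'E'
from h import *
where();stones()
a=cam("top")
cv2.imwrite("pics/s5.png",cv2.resize(a["image"][165:295,330:430],(600,780)[::1],interpolation=cv2.INTER_CUBIC)[:600])
E
```

```text
lip mm [-79.9  16.4  40.4] ypr [122.4 -24.   -0.5] F [  6.5 -10.   16.5] grip 58.03358467295766 t 11.45 q [ 55.  48. -33.  71.  11.  88.  57.]
stone? tray mm [-36.  35.] area 61 px [369.1 225.8]
stone? tray mm [-39. -11.] area 52 px [375.6 238. ]
stone? tray mm [ 22. -43.] area 52 px [396.5 237.2]
```

View pics/s5.png

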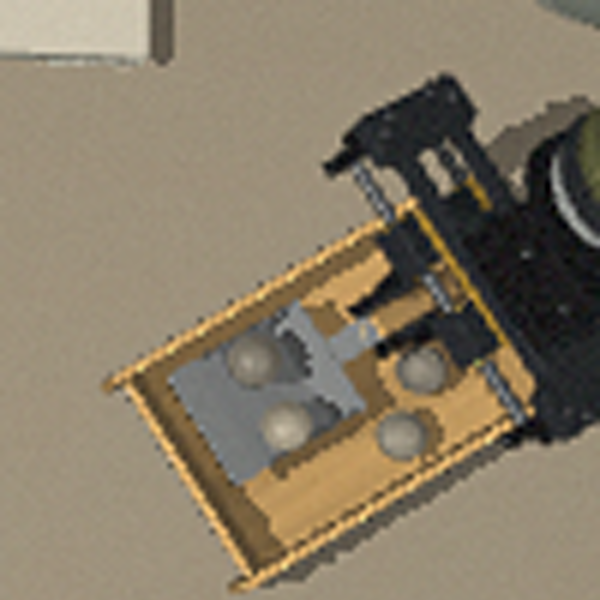

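Both stones sit on the pan, crop (255,360) and (288,425). Now I lift and carry them to the lamp.

```bash
cat >> h.py <<'E'
LAMP=np.array([.572,.0755])
def lipl(s,z,yaw,pitch,side=0):
    """grip for lip at distance s before the pipe axis along scoop dir, world z"""
    B=Ro.from_euler("Z",yaw,degrees=True); P=np.r_[LAMP,z]+B.apply([-s,side,0]); return P-Ro.from_euler("ZYX",[yaw,pitch,0],degrees=True).apply([LX,0,-.062])
E
python3 - <<'E'
from h import *
R,p=now(); g=p+R.apply([0,0,.164]); print("grip",g)
Y=150
s=legs([(g+[0.01,-.015,.12],122.4,-26,5),(lipl(.12,.19,Y,-26),Y,-26,14)])
print(s[1])
s=legs([(lipl(.035,.16,Y,-20),Y,-20,6),(lipl(.032,.10,Y,20),Y,20,8),(lipl(.03,.092,Y,45),Y,45,6)],s)
E
```

```text
grip [ 0.54785233 -0.36026911  0.05195472]
5 x [0.0056, 0.0006, -0.0233] [0.0, 0.007, 0.0] end err mm [-0.2 -0.1  0. ] deg 0.48
14 x [0.0053, 0.0308, 0.0006] [0.016, 0.0, -0.031] end err mm [ 0.1 -0.  -0.7] deg 0.31
[ 0.84802722 -0.08391769  0.34515675]
6 x [0.0149, 0.0001, 0.0084] [0.0, -0.017, 0.0] end err mm [-0.2 -0.1 -0.1] deg 0.3
8 x [0.0202, 0.0, -0.0011] [0.0, -0.087, 0.0] end err mm [ 0.2  0.1 -0.1] deg 0.35
6 x [0.0177, 0.0001, -0.0064] [0.0, -0.073, 0.0] end err mm [ 0.  -0.   0.1] deg 0.31
```

```bash
python3 - <<'E'
from h import *
R,p=now(); g=p+R.apply([0,0,.164])
Y=122.4
s=legs([(g+[0.01,-.015,.12],122.4,-26,5),(lipl(.12,.19,Y,-26),Y,-26,14)])
print(s[1])
s=legs([(lipl(.035,.16,Y,-20),Y,-20,6),(lipl(.032,.10,Y,20),Y,20,8),(lipl(.03,.092,Y,45),Y,45,6)],s); print(s[1])
E
```

```text
5 x [0.0056, 0.0006, -0.0233] [0.0, 0.007, 0.0] end err mm [-0.2 -0.1  0. ] deg 0.48
14 x [0.0089, 0.0181, 0.0025] [0.0, 0.0, 0.0] end err mm [-0.2 -0.5  0.1] deg 0.48
[ 0.74303111 -0.19320903  0.34436521]
6 x [0.0149, -0.0001, 0.0083] [0.0, -0.017, 0.0] end err mm [-0.3 -0.   0. ] deg 0.5
8 x [0.0202, -0.0001, -0.0012] [0.0, -0.088, 0.0] end err mm [ 0.1 -0.  -0.3] deg 0.53
6 x [0.0177, -0.0001, -0.0065] [0.0, -0.072, 0.0] end err mm [ 0.2 -0.1 -0.1] deg 0.48
[0.54427293 0.11892073 0.33041515]
```

Call:
send_rows(xyz=[[0.003,0.0006,-0.0118],[0.0056,0.0006,-0.0233],[0.0056,0.0006,-0.0233],[0.0056,0.0006,-0.0233],[0.0056,0.0006,-0.0233],[0.003,0,-0.0118],[0.0045,0.009,0.0013],[0.0089,0.0181,0.0025],[0.0089,0.0181,0.0025],[0.0089,0.0181,0.0025],[0.0089,0.0181,0.0025],[0.0089,0.0181,0.0025],[0.0089,0.0181,0.0025],[0.0089,0.0181,0.0025],[0.0089,0.0181,0.0025],[0.0089,0.0181,0.0025],[0.0089,0.0181,0.0025],[0.0089,0.0181,0.0025],[0.0089,0.0181,0.0025],[0.0089,0.0181,0.0025]], rotation=[[0,0.007,0],[0,0.007,0],[0,0.007,0],[0,0.007,0],[0,0.007,0],[0,0,0],[0,0,0],[0,0,0],[0,0,0],[0,0,0],[0,0,0],[0,0,0],[0,0,0],[0,0,0],[0,0,0],[0,0,0],[0,0,0],[0,0,0],[0,0,0],[0,0,0]], jaw=[0,0,0,0,0,0,0,0,0,0,0,0,0,0,0,0,0,0,0,0])

```text
time_s: 13.55
tool_pos: [0.7371, -0.1964, 0.3376]
tool_rot: [179.8, -26.8, 122.6]
force: [0.5, 0.4, -2.2]
grip_width: 0.0154
grasp_force: 58.0
```

```bash
python3 - <<'E'
from h import *
where();stones()
Y=122.4
s=legs([(lipl(.12,.19,Y,-24),Y,-24,2),(lipl(.035,.16,Y,-20),Y,-20,7),(lipl(.034,.11,Y,12),Y,12,8)])
E
```

```text
lip mm [-191.5  263.7  186. ] ypr [122.6 -26.8  -0.2] F [ 0.5  0.4 -2.2] grip 57.98581911250949 t 13.55 q [ 35.  48. -37.  55.   5. 100.  37.]
stone? tray mm [ 45. -49.] area 27 px [403.1 235.1]
2 x [0.0036, 0.0014, -0.0056] [0.0, -0.026, 0.004] end err mm [-0.  -0.1  0. ] deg 0.26
7 x [0.0119, -0.0, 0.0075] [0.0, -0.01, 0.0] end err mm [-0.1 -0.4  0.2] deg 0.26
8 x [0.0155, -0.0, -0.0009] [0.0, -0.07, 0.0] end err mm [-0.1 -0.5  0.2] deg 0.28
```

Call:
send_rows(xyz=[[0.0036,0.0014,-0.0056],[0.0036,0.0014,-0.0056],[0.0119,0,0.0075],[0.0119,0,0.0075],[0.0119,0,0.0075],[0.0119,0,0.0075],[0.0119,0,0.0075],[0.0119,0,0.0075],[0.0119,0,0.0075],[0.0155,0,-0.0009],[0.0155,0,-0.0009],[0.0155,0,-0.0009],[0.0155,0,-0.0009],[0.0155,0,-0.0009],[0.0155,0,-0.0009],[0.0155,0,-0.0009],[0.0155,0,-0.0009]], rotation=[[0,-0.026,0.004],[0,-0.026,0.004],[0,-0.01,0],[0,-0.01,0],[0,-0.01,0],[0,-0.01,0],[0,-0.01,0],[0,-0.01,0],[0,-0.01,0],[0,-0.07,0],[0,-0.07,0],[0,-0.07,0],[0,-0.07,0],[0,-0.07,0],[0,-0.07,0],[0,-0.07,0],[0,-0.07,0]], jaw=[0,0,0,0,0,0,0,0,0,0,0,0,0,0,0,0,0])

```text
time_s: 15.3
tool_pos: [0.6214, -0.0108, 0.3544]
tool_rot: [179.9, 12.5, 121.9]
force: [-0.9, 0.5, -2.3]
grip_width: 0.0155
grasp_force: 58.0
```

```bash
cat >> h.py <<'E'
def wherel(yaw):
    R,p=now(); B=R*Ro.from_euler("x",180,degrees=True); L=p+R.apply([0,0,.164])+B.apply([LX,0,-.062]); d=L-np.r_[LAMP,0]
    print("lip rel lamp in scoop dir mm",(1e3*Ro.from_euler("Z",-yaw,degrees=True).apply(d)).round(1),"ypr",B.as_euler("ZYX",degrees=True).round(1),env.get_obs()["force"].round(1),env.get_obs()["qpos"].round(0))
E
python3 - <<'E'
from h import *
Y=122.4
wherel(Y)
s=legs([(lipl(.032,.095,Y,30),Y,30,6),(lipl(.030,.090,Y,50),Y,50,8)])
b=cam("side"); cv2.imwrite("pics/s6.png",cv2.resize(b["image"][120:270,200:350],(600,600),interpolation=cv2.INTER_CUBIC))
E
```

```text
lip rel lamp in scoop dir mm [-40.    3.6 109.7] ypr [ 1.219e+02  1.250e+01 -1.000e-01] [-0.9  0.5 -2.3] [ 26.  18. -37.  94.  24.  69.  15.]
6 x [0.0137, 0.0006, -0.0035] [0.0, -0.051, 0.0] end err mm [ 0.1  0.2 -0.1] deg 0.48
8 x [0.0106, -0.0001, -0.0043] [0.0, -0.043, 0.0] end err mm [ 0.4 -0.1 -0. ] deg 0.52
```

View pics/s6.png

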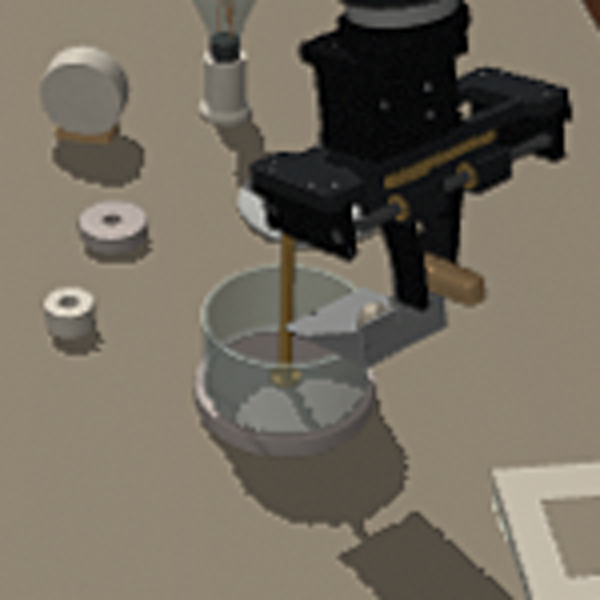

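The lip is over the bowl, just short of the pipe, and a stone is visible at (370,308) on the pan. I'll tip slowly.

Call:
send_rows(xyz=[[0.0137,0.0006,-0.0035],[0.0137,0.0006,-0.0035],[0.0137,0.0006,-0.0035],[0.0137,0.0006,-0.0035],[0.0137,0.0006,-0.0035],[0.0137,0.0006,-0.0035],[0.0106,0,-0.0043],[0.0106,0,-0.0043],[0.0106,0,-0.0043],[0.0106,0,-0.0043],[0.0106,0,-0.0043],[0.0106,0,-0.0043],[0.0106,0,-0.0043],[0.0106,0,-0.0043],[0,0,0],[0,0,0],[0,0,0],[0,0,0]], rotation=[[0,-0.051,0],[0,-0.051,0],[0,-0.051,0],[0,-0.051,0],[0,-0.051,0],[0,-0.051,0],[0,-0.043,0],[0,-0.043,0],[0,-0.043,0],[0,-0.043,0],[0,-0.043,0],[0,-0.043,0],[0,-0.043,0],[0,-0.043,0],[0,0,0],[0,0,0],[0,0,0],[0,0,0]], jaw=[0,0,0,0,0,0,0,0,0,0,0,0,0,0,0,0,0,0])

```text
time_s: 17.15
tool_pos: [0.5345, 0.136, 0.3202]
tool_rot: [179.9, 49.5, 121.8]
force: [-0.6, 0.5, -1.2]
grip_width: 0.0154
grasp_force: 58.0
```

```bash
python3 - <<'E'
from h import *
Y=122.4
wherel(Y)
b=cam("side"); cv2.imwrite("pics/s7.png",cv2.resize(b["image"][120:270,200:350],(600,600),interpolation=cv2.INTER_CUBIC))
s=legs([(lipl(.055,.12,Y,40),Y,40,3),(lipl(.13,.19,Y,0),Y,0,6)]); print(s[1])
E
```

```text
lip rel lamp in scoop dir mm [-28.6  -0.3  89. ] ypr [ 1.218e+02  4.950e+01 -1.000e-01] [-0.6  0.5 -1.2] [  3.  14. -38. 109.  61.  76. -29.]
3 x [-0.0259, -0.0001, 0.0057] [0.0, 0.055, 0.0] end err mm [ 0.2 -0.   0.1] deg 0.45
6 x [-0.0419, 0.0003, 0.0086] [0.0, 0.116, 0.0] end err mm [ 0.3  0.1 -0. ] deg 0.47
[ 0.70087397 -0.12806139  0.41600026]
```

View pics/s7.png

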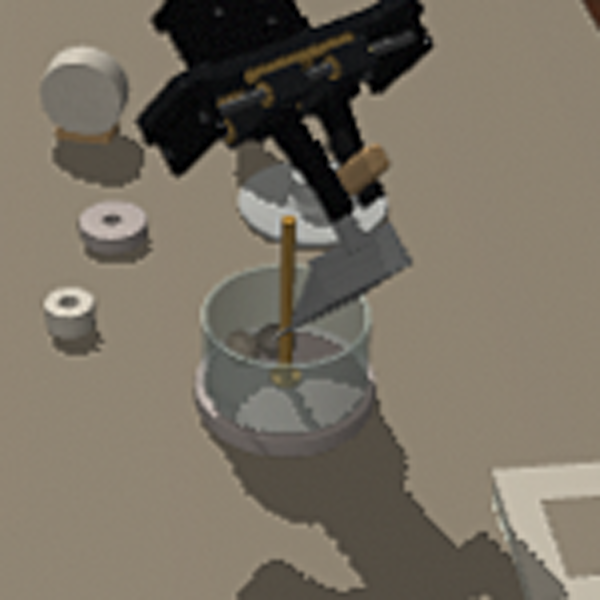

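Both stones are in the bowl, at (240,345) and (275,335), and the pan is empty. Next I retract and turn for pass 2, which scoops towards the far wall in the right-hand lane.

```bash
python3 - <<'E'
from h import *
Y=122.4
s=legs([(lipl(.055,.12,Y,40),Y,40,3),(lipl(.13,.19,Y,8),Y,8,6)])
s=legs([([.56,-.20,.22],35,5,11)],s)
s=legs([(lip(.003,-.023,.08,-57.6,12),-57.6,12,12)],s)
E
```

```text
3 x [-0.0259, -0.0001, 0.0057] [0.0, 0.055, 0.0] end err mm [ 0.2 -0.   0.1] deg 0.45
6 x [-0.0372, 0.0003, 0.0065] [0.0, 0.093, 0.0] end err mm [-0.2  0.3  0.1] deg 0.45
11 x [-0.01, -0.01, 0.0053] [0.016, 0.004, 0.137] end err mm [0.1 0.3 0.1] deg 0.17
12 x [-0.0085, 0.0108, 0.006] [0.02, -0.008, 0.133] end err mm [ 0.5  0.3 -0.3] deg 0.35
```

Call:
send_rows(xyz=[[-0.0259,0,0.0057],[-0.0259,0,0.0057],[-0.0259,0,0.0057],[-0.0372,0.0003,0.0065],[-0.0372,0.0003,0.0065],[-0.0372,0.0003,0.0065],[-0.0372,0.0003,0.0065],[-0.0372,0.0003,0.0065],[-0.0372,0.0003,0.0065],[-0.01,-0.01,0.0053],[-0.01,-0.01,0.0053],[-0.01,-0.01,0.0053],[-0.01,-0.01,0.0053],[-0.01,-0.01,0.0053],[-0.01,-0.01,0.0053],[-0.01,-0.01,0.0053],[-0.01,-0.01,0.0053],[-0.01,-0.01,0.0053],[-0.01,-0.01,0.0053],[-0.01,-0.01,0.0053]], rotation=[[0,0.055,0],[0,0.055,0],[0,0.055,0],[0,0.093,0],[0,0.093,0],[0,0.093,0],[0,0.093,0],[0,0.093,0],[0,0.093,0],[0.016,0.004,0.137],[0.016,0.004,0.137],[0.016,0.004,0.137],[0.016,0.004,0.137],[0.016,0.004,0.137],[0.016,0.004,0.137],[0.016,0.004,0.137],[0.016,0.004,0.137],[0.016,0.004,0.137],[0.016,0.004,0.137],[0.016,0.004,0.137]], jaw=[0,0,0,0,0,0,0,0,0,0,0,0,0,0,0,0,0,0,0,0])

```text
time_s: 19.2
tool_pos: [0.5712, -0.1922, 0.3828]
tool_rot: [-179.9, 5.1, 34.8]
force: [-0.3, 0.6, -1.7]
grip_width: 0.0157
grasp_force: 58.0
```

```bash
python3 - <<'E'
from h import *
where(); stones()
s=legs([(lip(.003,-.023,.08,-57.6,14),-57.6,14,12)])
print(s[1])
E
```

```text
lip mm [-87.1 216.  147.9] ypr [34.8  5.1  0.1] F [-0.3  0.6 -1.7] grip 57.98115251585841 t 19.2 q [ 31.  16. -19.  90.   9.  79. -45.]
stone? tray mm [ 54. -20.] area 39 px [400.4 226.4]
stone? tray mm [ 27. -48.] area 23 px [398.4 237.5]
12 x [-0.0076, 0.0114, 0.0057] [0.022, -0.01, 0.132] end err mm [ 0.1  0.1 -0.4] deg 0.29
[ 0.46321195 -0.29967036  0.32657891]
```

Call:
send_rows(xyz=[[-0.0076,0.0114,0.0057],[-0.0076,0.0114,0.0057],[-0.0076,0.0114,0.0057],[-0.0076,0.0114,0.0057],[-0.0076,0.0114,0.0057],[-0.0076,0.0114,0.0057],[-0.0076,0.0114,0.0057],[-0.0076,0.0114,0.0057],[-0.0076,0.0114,0.0057],[-0.0076,0.0114,0.0057],[-0.0076,0.0114,0.0057],[-0.0076,0.0114,0.0057],[0,0,0],[0,0,0]], rotation=[[0.022,-0.01,0.132],[0.022,-0.01,0.132],[0.022,-0.01,0.132],[0.022,-0.01,0.132],[0.022,-0.01,0.132],[0.022,-0.01,0.132],[0.022,-0.01,0.132],[0.022,-0.01,0.132],[0.022,-0.01,0.132],[0.022,-0.01,0.132],[0.022,-0.01,0.132],[0.022,-0.01,0.132],[0,0,0],[0,0,0]], jaw=[0,0,0,0,0,0,0,0,0,0,0,0,0,0])

```text
time_s: 20.65
tool_pos: [0.4681, -0.2998, 0.3273]
tool_rot: [-180.0, 14.0, -56.6]
force: [0.1, -0.1, -0.7]
grip_width: 0.0154
grasp_force: 58.0
```

```bash
python3 - <<'E'
from h import *
where(); stones()
Y=-57.6
s=legs([(lip(.003,-.023,.035,Y,18),Y,18,4),(lip(.003,-.023,.010,Y,18),Y,18,4)])
b=cam("side"); a=cam("top")
cv2.imwrite("pics/s8.png",np.hstack([cv2.resize(b["image"][230:400,200:330],(398,520),interpolation=cv2.INTER_CUBIC),cv2.resize(a["image"][165:295,330:430],(400,520),interpolation=cv2.INTER_CUBIC)]))
E
```

```text
lip mm [  5.8 -18.   81.2] ypr [-56.6  14.    0. ] F [ 0.1 -0.1 -0.7] grip 57.98649726435542 t 20.65 q [  35.   15.   -4.   97.   -5.   81. -114.]
stone? tray mm [-43.   0.] area 70 px [372.9 235.8]
4 x [0.0064, 0.0012, 0.0094] [0.0, -0.018, 0.004] end err mm [ 0.1  0.1 -0.1] deg 0.29
4 x [0.0019, -0.0, 0.006] [0.0, 0.0, 0.0] end err mm [ 0.3 -0.   0.1] deg 0.29
```

View pics/s8.png

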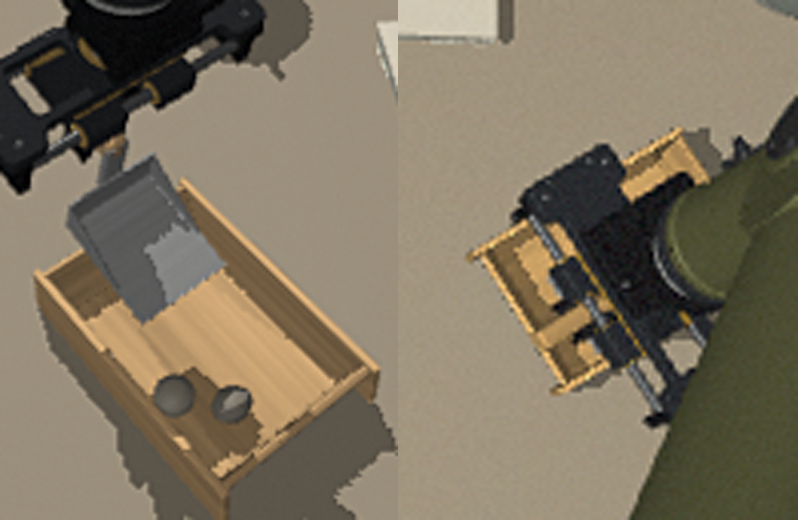

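The scoop is behind stones C (175,395) and D (232,403) in the side view, and the lane is clear. I'll lower and then push.

Call:
send_rows(xyz=[[0.0064,0.0012,0.0094],[0.0064,0.0012,0.0094],[0.0064,0.0012,0.0094],[0.0064,0.0012,0.0094],[0.0019,0,0.006],[0.0019,0,0.006],[0.0019,0,0.006],[0.0019,0,0.006],[0,0,0]], rotation=[[0,-0.018,0.004],[0,-0.018,0.004],[0,-0.018,0.004],[0,-0.018,0.004],[0,0,0],[0,0,0],[0,0,0],[0,0,0],[0,0,0]], jaw=[0,0,0,0,0,0,0,0,0])

```text
time_s: 21.7
tool_pos: [0.471, -0.3139, 0.2578]
tool_rot: [179.7, 18.2, -57.8]
force: [0.4, 0.2, -1.0]
grip_width: 0.015
grasp_force: 58.0
```

```bash
python3 - <<'E'
from h import *
where()
Y=-57.6
s=legs([(lip(.008,-.024,.0068,Y,17),Y,17,3),(lip(.058,-.024,.0064,Y,5),Y,5,9),(lip(.078,-.024,.0064,Y,1),Y,1,6)])
E
```

```text
lip mm [  0.9 -25.5   8.5] ypr [-57.8  18.2  -0.3] F [ 0.4  0.2 -1. ] grip 57.98632403835654 t 21.7 q [  36.   22.   -3.   98.   -6.   78. -113.]
3 x [0.0008, -0.0001, 0.0006] [0.0, 0.007, 0.0] end err mm [-0.1 -0.1 -0. ] deg 0.32
9 x [0.0002, 0.0, 0.0016] [0.0, 0.023, 0.0] end err mm [ 0.2 -0.3  0.3] deg 0.36
6 x [0.0008, 0.0, 0.0011] [0.0, 0.012, 0.0] end err mm [-0.1  0.2  0.2] deg 0.32
```

Call:
send_rows(xyz=[[0.0008,-0.0001,0.0006],[0.0008,-0.0001,0.0006],[0.0008,-0.0001,0.0006],[0.0002,0,0.0016],[0.0002,0,0.0016],[0.0002,0,0.0016],[0.0002,0,0.0016],[0.0002,0,0.0016],[0.0002,0,0.0016],[0.0002,0,0.0016],[0.0002,0,0.0016],[0.0002,0,0.0016],[0,0,0]], rotation=[[0,0.007,0],[0,0.007,0],[0,0.007,0],[0,0.023,0],[0,0.023,0],[0,0.023,0],[0,0.023,0],[0,0.023,0],[0,0.023,0],[0,0.023,0],[0,0.023,0],[0,0.023,0],[0,0,0]], jaw=[0,0,0,0,0,0,0,0,0,0,0,0,0])

```text
time_s: 23.0
tool_pos: [0.4716, -0.3144, 0.2415]
tool_rot: [179.7, 5.1, -57.7]
force: [-0.3, -0.3, -1.8]
grip_width: 0.0156
grasp_force: 58.0
```

```bash
cat >> h.py <<'E'
def stones_side(z=.0175):
    b=cam("side"); x0,y0,x1,y1=215,300,320,390; h=cv2.cvtColor(b["image"],cv2.COLOR_BGR2HSV)[y0:y1,x0:x1]
    m=((h[...,1]<85)&(h[...,1]>20)).astype(np.uint8); n,l,s,ce=cv2.connectedComponentsWithStats(m); t=np.radians(TY)
    for i in range(1,n):
        if 40<s[i][4]<300:
            d=ray(b,*(ce[i]+[x0,y0]),z)[:2]-TRAY; print("side stone? tray mm",np.round(1e3*np.array([np.cos(t)*d[0]+np.sin(t)*d[1],-np.sin(t)*d[0]+np.cos(t)*d[1]])),s[i].tolist()[2:],"px",(ce[i]+[x0,y0]).round(1))
E
python3 - <<'E'
from h import *
where(); stones(); stones_side()
Y=-57.6
s=legs([(lip(.080,-.024,.0064,Y,1),Y,1,6)])
E
```

```text
lip mm [ 57.5 -25.3   6.6] ypr [-57.7   5.1  -0.3] F [-0.3 -0.3 -1.8] grip 57.98642501235008 t 23.0 q [  34.   18.   -3.  103.   -1.   63. -116.]
stone? tray mm [-37.  -3.] area 49 px [374.8 235.7]
side stone? tray mm [-131.  -24.] [13, 17, 103] px [220.4 305. ]
side stone? tray mm [-92.  -2.] [27, 24, 178] px [238.4 310.9]
6 x [0.001, 0.0, 0.0012] [0.0, 0.012, 0.0] end err mm [ 0.1 -0.2  0.1] deg 0.29
```

Call:
send_rows(xyz=[[0.001,0,0.0012],[0.001,0,0.0012],[0.001,0,0.0012],[0.001,0,0.0012],[0.001,0,0.0012],[0.001,0,0.0012],[0,0,0]], rotation=[[0,0.012,0],[0,0.012,0],[0,0.012,0],[0,0.012,0],[0,0.012,0],[0,0.012,0],[0,0,0]], jaw=[0,0,0,0,0,0,0])

```text
time_s: 23.8
tool_pos: [0.4748, -0.3194, 0.2341]
tool_rot: [179.7, 0.9, -57.7]
force: [0.5, 0.3, -0.4]
grip_width: 0.0158
grasp_force: 58.0
```

```bash
python3 - <<'E'
from h import *
where()
b=cam("side"); x0,y0,x1,y1=235,330,325,395; h=cv2.cvtColor(b["image"],cv2.COLOR_BGR2HSV)[y0:y1,x0:x1]
m=((h[...,1]<90)&(h[...,1]>20)).astype(np.uint8); m=cv2.morphologyEx(m,cv2.MORPH_OPEN,np.ones((5,5)))
n,l,s,ce=cv2.connectedComponentsWithStats(m); print([(s[i].tolist(),(ce[i]+[x0,y0]).round(1).tolist()) for i in range(1,n)])
Y=-57.6
s=legs([(lip(.083,-.024,.0066,Y,0),Y,0,2),(lip(.087,-.024,.016,Y,-8),Y,-8,4),(lip(.088,-.024,.040,Y,-25),Y,-25,7)])
for P in [(.07,-.041),(.07,-.017)]: print(proj(b,tr(*P,.019)))
E
```

```text
lip mm [ 80.3 -25.1   6.4] ypr [-57.7   0.9  -0.3] F [ 0.5  0.3 -0.4] grip 57.987994607537985 t 23.8 q [  34.   18.   -3.  105.    1.   59. -117.]
[([71, 0, 19, 18, 218], [317.3, 336.3]), ([40, 29, 50, 36, 1227], [305.2, 380.2]), ([0, 31, 29, 34, 576], [244.9, 382.2]), ([31, 33, 22, 21, 263], [277.0, 373.3])]
2 x [-0.0005, 0.0, 0.0008] [0.0, 0.008, 0.0] end err mm [-0. -0. -0.] deg 0.28
4 x [-0.0067, 0.0, 0.0017] [0.0, 0.035, 0.0] end err mm [-0.  -0.1 -0.1] deg 0.28
7 x [-0.0084, -0.0, 0.0016] [0.0, 0.042, 0.0] end err mm [-0.1  0.1 -0.4] deg 0.31
[270.81335309 373.96003882]
[280.11537311 366.70149342]
```

Call:
send_rows(xyz=[[-0.0005,0,0.0008],[-0.0005,0,0.0008],[-0.0067,0,0.0017],[-0.0067,0,0.0017],[-0.0067,0,0.0017],[-0.0067,0,0.0017],[-0.0084,0,0.0014],[-0.0084,0,0.0014],[-0.0084,0,0.0014],[-0.0084,0,0.0014],[-0.0084,0,0.0014],[-0.0084,0,0.0014],[-0.0084,0,0.0014],[0,0,0],[0,0,0]], rotation=[[0,0.008,0],[0,0.008,0],[0,0.035,0],[0,0.035,0],[0,0.035,0],[0,0.035,0],[0,0.042,0],[0,0.042,0],[0,0.042,0],[0,0.042,0],[0,0.042,0],[0,0.042,0],[0,0.042,0],[0,0,0],[0,0,0]], jaw=[0,0,0,0,0,0,0,0,0,0,0,0,0,0,0])

```text
time_s: 25.35
tool_pos: [0.4317, -0.2502, 0.2008]
tool_rot: [179.8, -24.8, -57.5]
force: [-3.0, 6.1, 6.1]
grip_width: 0.0152
grasp_force: 58.0
```

```bash
python3 - <<'E'
from h import *
where()
b=cam("side"); cv2.imwrite("pics/s9.png",cv2.resize(b["image"][230:400,200:330],(459,600),interpolation=cv2.INTER_CUBIC))
R,p=now(); g=p+R.apply([0,0,.164]); print(g)
s=legs([(g+[-0.01,.015,.12],-57.6,-26,7)])
E
```

```text
lip mm [ 87.  -23.8  42.3] ypr [-57.5 -24.8  -0.2] F [-3.   6.1  6.1] grip 57.99766955897212 t 25.35 q [  22.    6.   -0.  126.   29.   31. -149.]
[ 0.46818647 -0.30870172  0.05191986]
7 x [0.0045, 0.0002, -0.0166] [0.0, 0.003, 0.0] end err mm [ 0.2 -0.2  0.1] deg 0.2
```

View pics/s9.png

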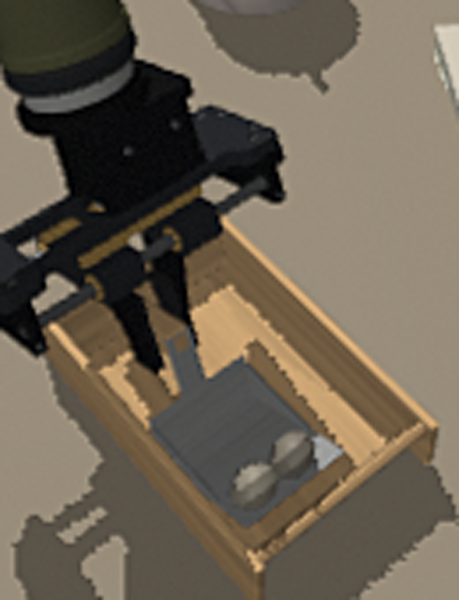

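Both stones are on the pan at (253,485) and (292,455), rather forward. I'll lift gently with a bit more tilt and turn away from the joint 7 limit.

```bash
python3 - <<'E'
from h import *
R,p=now(); g=p+R.apply([0,0,.164])
s=legs([(g+[-0.003,.005,.05],-57.5,-28,5),(g+[-0.02,.03,.13],-45,-31,6),(g+[-.02,.06,.17],-15,-31,5)])
E
```

```text
5 x [0.0015, 0.0001, -0.0095] [0.0, 0.011, 0.0] end err mm [-0.  -0.3  0. ] deg 0.23
6 x [0.0008, 0.0027, -0.014] [0.019, 0.009, -0.032] end err mm [-0.1  0.3  0.2] deg 0.21
5 x [0.0017, 0.0037, -0.0084] [0.053, 0.0, -0.089] end err mm [-0.   0.1 -0.2] deg 0.18
```

Call:
send_rows(xyz=[[0.0015,0,-0.0095],[0.0015,0,-0.0095],[0.0015,0,-0.0095],[0.0015,0,-0.0095],[0.0015,0,-0.0095],[0.0008,0.0027,-0.014],[0.0008,0.0027,-0.014],[0.0008,0.0027,-0.014],[0.0008,0.0027,-0.014],[0.0008,0.0027,-0.014],[0.0008,0.0027,-0.014]], rotation=[[0,0.011,0],[0,0.011,0],[0,0.011,0],[0,0.011,0],[0,0.011,0],[0.019,0.009,-0.032],[0.019,0.009,-0.032],[0.019,0.009,-0.032],[0.019,0.009,-0.032],[0.019,0.009,-0.032],[0.019,0.009,-0.032]], jaw=[0,0,0,0,0,0,0,0,0,0,0])

```text
time_s: 26.5
tool_pos: [0.3878, -0.219, 0.3222]
tool_rot: [180.0, -31.0, -44.8]
force: [0.5, 0.5, -2.8]
grip_width: 0.0153
grasp_force: 58.0
```

```bash
cat >> h.py <<'E'
def pan_stones():
    """stones on the held pan, side view: centres in scoop-frame mm (at 12 mm above pan)"""
    b=cam("side"); R,p=now(); B=R*Ro.from_euler("x",180,degrees=True); g=p+R.apply([0,0,.164])
    f=lambda q:g+B.apply(np.array(q)-[.042-LX,0,.062]); P=np.array([proj(b,f(q)) for q in [(.042,.035,.002),(.042,-.035,.002),(-.04,-.035,.015),(-.04,.035,.015)]]).astype(np.int32)
    m=np.zeros(b["image"].shape[:2],np.uint8); cv2.fillConvexPoly(m,P,1); h=cv2.cvtColor(b["image"],cv2.COLOR_BGR2HSV)
    k=((h[...,1]>22)&(m>0)).astype(np.uint8); k=cv2.morphologyEx(k,cv2.MORPH_OPEN,np.ones((3,3))); n,l,s,ce=cv2.connectedComponentsWithStats(k)
    for i in range(1,n):
        e=least_squares(lambda q:proj(b,f([q[0],q[1],.014]))-ce[i],[0,0]).x; print("pan blob",(1e3*e).round(),s[i].tolist(),"meanHSV",h[l==i].mean(0).round())
    print("pan median HSV",np.median(h[m>0],axis=0))
E
python3 - <<'E'
from h import *
where(); pan_stones(); stones()
R,p=now(); g=p+R.apply([0,0,.164])
s=legs([([.54,-.25,.26],0,-31,6),([.66,-.16,.26],60,-31,9),(lipl(.12,.19,122.4,-26),122.4,-26,10)])
E
```

```text
lip mm [ 47.9   3.3 185.8] ypr [-44.8 -31.   -0. ] F [ 0.5  0.5 -2.8] grip 57.98766313120723 t 26.5 q [  19.  -14.    1.  129.   21.   37. -127.]
pan blob [35. -7.] [263, 284, 29, 26, 317] meanHSV [ 20.  38. 105.]
pan median HSV [30.  5. 80.]
stone? tray mm [-73. -51.] area 30 px [373.7 253.7]
6 x [0.0175, -0.0004, -0.0044] [0.067, 0.0, -0.112] end err mm [-0.2 -0.   0.1] deg 0.27
9 x [0.0152, 0.0067, 0.0092] [0.06, 0.0, -0.1] end err mm [-0.4 -0.3  0.1] deg 0.32
10 x [0.0012, 0.0128, 0.0072] [0.052, -0.007, -0.095] end err mm [ 0.4  0.3 -0.2] deg 0.36
```

```bash
python3 - <<'E'
from h import *
b=cam("side"); h=cv2.cvtColor(b["image"],cv2.COLOR_BGR2HSV)
R,p=now(); B=R*Ro.from_euler("x",180,degrees=True); g=p+R.apply([0,0,.164])
for q in [(.042,.035,.002),(.042,-.035,.002),(-.042,-.035,.0),(-.042,.035,.0),(-.042,.035,.03),(-.042,-.035,.03)]: print(q,proj(b,g+B.apply(np.array(q)-[.042-LX,0,.062])).round())
for y in range(244,322,3): print(y,"".join("%3d"%min(99,h[y:y+3,x:x+3,1].mean()) for x in range(216,315,3)))
E
```

```text
(0.042, 0.035, 0.002) [295. 289.]
(0.042, -0.035, 0.002) [271. 313.]
(-0.042, -0.035, 0.0) [241. 309.]
(-0.042, 0.035, 0.0) [264. 286.]
(-0.042, 0.035, 0.03) [258. 274.]
(-0.042, -0.035, 0.03) [235. 296.]
244  26 32 30 29 49 35 39 49 50 49 50 50 50 50 50 50 50 50 50 51 50 49 50 50 50 50 50 50 50 50 50 50 50
247  33 31 31 39 44 39 48 50 50 49 50 50 50 49 50 49 50 50 50 50 51 50 51 49 51 51 50 49 50 50 50 50 50
250  33 34 63 89 41 58 68 49 50 49 50 51 50 50 50 49 50 50 50 50 50 50 50 50 51 50 50 48 50 49 50 50 50
253  31 46 48 45 25 24 56 46 50 49 49 51 50 49 50 49 50 50 50 50 50 50 50 50 50 50 51 49 49 51 50 50 50
256  43 92 49 49 21 11 33 32 49 49 50 51 50 50 50 50 49 50 50 50 50 50 50 49 50 50 50 49 49 50 50 50 50
259  60 54 99 70 35 24 19 46 49 50 49 51 50 50 50 50 50 50 50 50 50 50 50 50 50 50 50 49 49 50 50 50 50
262  76 34 40 79 45 55 22 31 49 49 50 50 50 50 49 50 50 50 49 50 50 50 50 50 50 50 50 50 49 50 50 50 50
265  99 63 44 62 99 99 99 99 46 50 49 51 50 50 50 50 50 50 50 50 49 50 49 50 50 50 49 50 48 50 50 51 50
268  99 96 51 53 86 99 99 63 58 46 49 50 50 50 50 50 49 50 50 5
[... 1108 characters left out ...]
4  5  2  2  2  2  2  3 36 37 38 38 17  3  3 27 51 50 49 50 50 50 50 50 49 50
304  50 50 50 49 50 50 81 99  9  4  2  4  2  4  2 22 37 39 22  1  3 27 51 50 50 50 50 50 49 50 50 49 50
307  50 49 50 48 63 99 99 99 62 15  5  4  4  2  3  4  9  5  2  2 42 97 53 49 49 50 50 50 50 50 50 49 49
310  50 49 53 84 99 99 99 99 99 99 99 87 69 49 28 20  7  4  2 27 99 99 99 52 49 50 50 50 49 50 50 49 49
313  48 70 99 99 99 99 99 99 99 99 99 99 99 99 99 99 99 81 58 99 99 99 99 99 53 50 50 50 50 50 50 49 49
316  93 99 99 99 99 99 99 99 99 99 99 99 99 99 99 99 99 99 99 99 99 99 99 99 99 55 50 50 50 50 50 50 49
319  99 99 99 99 99 99 99 99 99 99 99 99 99 99 99 99 99 99 99 99 99 99 99 99 99 99 55 49 50 50 50 49 49
```

```bash
python3 - <<'E'
from h import *
s=legs([([.54,-.25,.26],0,-26,8),([.66,-.18,.26],60,-25,10)])
legs([(lipl(.12,.19,122.4,-24),122.4,-24,11)],s)
E
```

```text
8 x [0.0147, -0.0007, -0.004] [0.047, -0.011, -0.086] end err mm [-0.   0.   0.2] deg 0.18
10 x [0.0137, 0.0066, 0.0065] [0.045, 0.0, -0.095] end err mm [-0.4  0.2 -0.1] deg 0.9
11 x [0.0024, 0.0107, 0.007] [0.042, 0.0, -0.089] end err mm [-0.   0.1 -0.5] deg 1.31
```

Call:
send_rows(xyz=[[0.0147,-0.0007,-0.004],[0.0147,-0.0007,-0.004],[0.0147,-0.0007,-0.004],[0.0147,-0.0007,-0.004],[0.0147,-0.0007,-0.004],[0.0147,-0.0007,-0.004],[0.0147,-0.0007,-0.004],[0.0147,-0.0007,-0.004],[0.0137,0.0066,0.0065],[0.0137,0.0066,0.0065],[0.0137,0.0066,0.0065],[0.0137,0.0066,0.0065],[0.0137,0.0066,0.0065],[0.0137,0.0066,0.0065],[0.0137,0.0066,0.0065],[0.0137,0.0066,0.0065],[0.0137,0.0066,0.0065],[0.0137,0.0066,0.0065]], rotation=[[0.047,-0.011,-0.086],[0.047,-0.011,-0.086],[0.047,-0.011,-0.086],[0.047,-0.011,-0.086],[0.047,-0.011,-0.086],[0.047,-0.011,-0.086],[0.047,-0.011,-0.086],[0.047,-0.011,-0.086],[0.045,0,-0.095],[0.045,0,-0.095],[0.045,0,-0.095],[0.045,0,-0.095],[0.045,0,-0.095],[0.045,0,-0.095],[0.045,0,-0.095],[0.045,0,-0.095],[0.045,0,-0.095],[0.045,0,-0.095]], jaw=[0,0,0,0,0,0,0,0,0,0,0,0,0,0,0,0,0,0])

```text
time_s: 28.45
tool_pos: [0.627, -0.2404, 0.405]
tool_rot: [179.8, -25.6, 60.5]
force: [0.5, -0.6, -1.9]
grip_width: 0.0152
grasp_force: 58.0
```

```bash
python3 - <<'E'
from h import *
where(); pan_stones()
legs([(lipl(.12,.19,122.4,-24),122.4,-24,11)])
E
```

```text
lip mm [-104.7  321.6  249. ] ypr [ 60.5 -25.6  -0.2] F [ 0.5 -0.6 -1.9] grip 57.985886838287115 t 28.45 q [ 10.  21.  21.  83. -34.  79.   7.]
pan blob [ 3. 14.] [326, 173, 18, 17, 160] meanHSV [86. 81. 25.]
pan blob [ 24. -14.] [340, 172, 17, 11, 122] meanHSV [76. 79. 37.]
pan blob [-29.   6.] [320, 187, 29, 15, 193] meanHSV [64. 85. 43.]
pan median HSV [100.  41.  24.]
11 x [0.0022, 0.0104, 0.0065] [0.041, 0.0, -0.089] end err mm [ 0.1  0.3 -0.1] deg 1.42
```

Call:
send_rows(xyz=[[0.0022,0.0104,0.0065],[0.0022,0.0104,0.0065],[0.0022,0.0104,0.0065],[0.0022,0.0104,0.0065],[0.0022,0.0104,0.0065],[0.0022,0.0104,0.0065],[0.0022,0.0104,0.0065],[0.0022,0.0104,0.0065],[0.0022,0.0104,0.0065],[0.0022,0.0104,0.0065],[0.0022,0.0104,0.0065],[0,0,0],[0,0,0]], rotation=[[0.041,0,-0.089],[0.041,0,-0.089],[0.041,0,-0.089],[0.041,0,-0.089],[0.041,0,-0.089],[0.041,0,-0.089],[0.041,0,-0.089],[0.041,0,-0.089],[0.041,0,-0.089],[0.041,0,-0.089],[0.041,0,-0.089],[0,0,0],[0,0,0]], jaw=[0,0,0,0,0,0,0,0,0,0,0,0,0])

```text
time_s: 29.8
tool_pos: [0.7373, -0.1934, 0.353]
tool_rot: [179.0, -24.9, 122.2]
force: [-0.1, -0.7, -1.9]
grip_width: 0.0157
grasp_force: 58.0
```

```bash
python3 - <<'E'
from h import *
Y=122.4
wherel(Y)
legs([(lipl(.038,.16,Y,-20),Y,-20,7),(lipl(.036,.11,Y,12),Y,12,8),(lipl(.032,.1,Y,25),Y,25,4)])
a=cam("top");h=cv2.cvtColor(a["image"],cv2.COLOR_BGR2HSV)
R,p=now(); B=R*Ro.from_euler("x",180,degrees=True); g=p+R.apply([0,0,.164])
c=proj(a,g+B.apply(np.array([.0,0,0])-[.042-LX,0,.062])).astype(int); print(c)
for y in range(c[1]-27,c[1]+27,3): print(y,"".join("%3d"%min(99,h[y:y+3,x:x+3,1].mean()) for x in range(c[0]-36,c[0]+36,3)))
E
```

```text
lip rel lamp in scoop dir mm [-1.197e+02  1.000e-01  1.949e+02] ypr [122.2 -24.9  -1. ] [-0.1 -0.7 -1.9] [ 11.  42.  11.  57. -23. 101.  52.]
7 x [0.0116, 0.0005, 0.0078] [0.003, -0.012, 0.0] end err mm [0.2 0.2 0.1] deg 0.28
8 x [0.0156, -0.0, -0.0009] [0.0, -0.07, 0.0] end err mm [-0.2  0.3 -0.3] deg 0.25
4 x [0.0148, -0.0, -0.0038] [0.0, -0.057, 0.0] end err mm [-0.  -0.2 -0.1] deg 0.25
[307 170]
143  55 55 55 57 55 54 55 56 56 40 34 34 44 51 50 50 49 47 47 35 35 47 37 75
146  55 55 55 55 55 55 56 55 58 34 34 34 46 55 55 56 56 54 56 30 47 33 10 31
149  55 55 55 53 54 54 54 55 56 35 35 34 48 55 55 55 54 55 54 37 43 98 52 25
152  55 57 55 55 55 54 56 54 56 35 35 34 49 55 43 35 54 56 34 95 99 99 32 24
155  54 55 55 55 55 56 56 56 55 36 35 35 44 23  7  8 53 49 61 99 99 51 44 29
158  56 56 55 54 56 55 55 56 55 36 30 20  8 16 38 25 18  8 16 29 61 48 33 32
161  55 55 55 56 54 55 55 55 50 21  9  5  4 38 40 30  5  4 27 36 38 35 35 35
164  54 56 55 54 56 55 57 23  4  5  5  5  4 22 29 24 12 10 51 33 34 35 34 35
167  56 55 56 55 55 55 56 26  3  3  4  5  6  4 17 40 41  7 19 34 33 34 33 34
170  55 55 54 55 55 55 54 53  6  4  4  5  4  7  9 38 37 10  4 32 34 33 33 34
173  54 54 55 54 55 55 54 55 35  5  4  4  5  3  5 10 14  9 31 39 40 37 31 27
176  53 55 55 55 56 54 55 55 56 16  4  6  4  3  5  4 25 49 55 55 55 55 55 56
179  56 54 54 55 54 54 55 55 54 47  4  4  7  9 30 50 54 54 54 56 54 54 54 56
182  54 54 56 54 56 55 55 54 54 55 25 13 31 53 54 55 54 55 54 54 56 54 55 55
185  54 55 55 55 54 55 55 54 54 55 53 55 55 54 54 53 56 55 54 54 54 55 55 54
188  26 49 55 52 54 53 54 55 55 56 55 56 55 56 56 54 54 55 56 56 55 55 56 56
191  14 20 49 54 53 52 54 52 53 56 53 56 56 56 55 55 56 55 56 55 56 56 55 57
194  25 15 23 54 53 52 55 54 55 52 54 54 55 54 54 55 53 54 54 55 55 54 56 54
```

Both stones are now at the back of the pan, at top pixels (313,161) and (319,169). I'll tip them in as before.

Call:
send_rows(xyz=[[0.0116,0.0005,0.0078],[0.0116,0.0005,0.0078],[0.0116,0.0005,0.0078],[0.0116,0.0005,0.0078],[0.0116,0.0005,0.0078],[0.0116,0.0005,0.0078],[0.0116,0.0005,0.0078],[0.0156,0,-0.0009],[0.0156,0,-0.0009],[0.0156,0,-0.0009],[0.0156,0,-0.0009],[0.0156,0,-0.0009],[0.0156,0,-0.0009],[0.0156,0,-0.0009],[0.0156,0,-0.0009]], rotation=[[0.003,-0.012,0],[0.003,-0.012,0],[0.003,-0.012,0],[0.003,-0.012,0],[0.003,-0.012,0],[0.003,-0.012,0],[0.003,-0.012,0],[0,-0.07,0],[0,-0.07,0],[0,-0.07,0],[0,-0.07,0],[0,-0.07,0],[0,-0.07,0],[0,-0.07,0],[0,-0.07,0]], jaw=[0,0,0,0,0,0,0,0,0,0,0,0,0,0,0])

```text
time_s: 31.35
tool_pos: [0.6228, -0.0083, 0.3567]
tool_rot: [179.9, 12.1, 122.2]
force: [0.8, -0.4, -2.4]
grip_width: 0.0156
grasp_force: 58.0
```

```bash
python3 - <<'E'
from h import *
Y=122.4
wherel(Y)
legs([(lipl(.034,.095,Y,30),Y,30,6),(lipl(.032,.090,Y,52),Y,52,9)])
E
```

```text
lip rel lamp in scoop dir mm [-36.8   1.6 112.5] ypr [ 1.222e+02  1.210e+01 -1.000e-01] [ 0.8 -0.4 -2.4] [-16.  14.  13.  95.   8.  66.  26.]
6 x [0.0133, 0.0003, -0.0029] [0.0, -0.052, 0.0] end err mm [-0.1  0.  -0.2] deg 0.19
9 x [0.0103, -0.0, -0.0042] [0.0, -0.043, 0.0] end err mm [-0.5 -0.1  0.3] deg 0.24
```

Call:
send_rows(xyz=[[0.0133,0.0003,-0.0029],[0.0133,0.0003,-0.0029],[0.0133,0.0003,-0.0029],[0.0133,0.0003,-0.0029],[0.0133,0.0003,-0.0029],[0.0133,0.0003,-0.0029],[0.0103,0,-0.0042],[0.0103,0,-0.0042],[0.0103,0,-0.0042],[0.0103,0,-0.0042],[0.0103,0,-0.0042],[0.0103,0,-0.0042],[0.0103,0,-0.0042],[0.0103,0,-0.0042],[0.0103,0,-0.0042],[0,0,0],[0,0,0],[0,0,0],[0,0,0]], rotation=[[0,-0.052,0],[0,-0.052,0],[0,-0.052,0],[0,-0.052,0],[0,-0.052,0],[0,-0.052,0],[0,-0.043,0],[0,-0.043,0],[0,-0.043,0],[0,-0.043,0],[0,-0.043,0],[0,-0.043,0],[0,-0.043,0],[0,-0.043,0],[0,-0.043,0],[0,0,0],[0,0,0],[0,0,0],[0,0,0]], jaw=[0,0,0,0,0,0,0,0,0,0,0,0,0,0,0,0,0,0,0])

```text
time_s: 33.25
tool_pos: [0.5314, 0.1408, 0.3165]
tool_rot: [-180.0, 52.0, 122.4]
force: [0.0, 0.3, -1.8]
grip_width: 0.0154
grasp_force: 58.0
```

```bash
python3 - <<'E'
from h import *
Y=122.4
wherel(Y)
s=legs([(lipl(.055,.12,Y,40),Y,40,3),(lipl(.13,.19,Y,8),Y,8,6)])
# scoop laid down in tray: origin at tray (0.02,0), yaw -57.6 +? 
b=cam("side");h=cv2.cvtColor(b["image"],cv2.COLOR_BGR2HSV)
for y in range(176,236,3): print(y,"".join("%3d"%min(99,h[y:y+3,x:x+3,1].mean()) for x in range(240,318,3)))
E
```

```text
lip rel lamp in scoop dir mm [-32.7  -0.5  89.8] ypr [122.4  52.    0. ] [ 0.   0.3 -1.8] [-41.  11.   8. 112.  55.  70. -27.]
3 x [-0.0279, -0.0002, 0.007] [0.0, 0.07, 0.0] end err mm [ 0.1 -0.1  0. ] deg 0.09
6 x [-0.0372, 0.0, 0.0064] [0.0, 0.093, 0.0] end err mm [0.1 0.3 0. ] deg 0.07
176  50 51 50 49 50 50 51 41 11  5 99 43  6  7  5  3  3  5  3 14 50 50 50 50 51 51
179  50 51 50 50 50 51 50 51 50 34 99 45  6  9  7  3  2  4  3  3 34 50 51 51 50 51
182  49 50 50 50 50 50 50 50 51 48 99 69 48 23  3  4  4  3  3  2 11 48 51 51 50 50
185  50 51 51 50 50 50 49 41 33 32 99 48 28  4  3  3  2  3  4  6 30 50 51 50 51 51
188  50 51 50 51 50 36 25 23 22 24 99 42 13  5  3  3  3  4 12 43 51 50 51 50 50 50
191  50 51 51 51 30 23 24 23 22 23 99 31  5  5  3  3  3 23 50 50 51 51 50 51 50 50
194  50 50 51 41 23 25 24 22 23 23 99 26  2  3  3  6 17 41 51 50 51 50 50 51 51 50
197  49 51 51 33 25 26 24 22 23 23 99 18  2  7 15 20 23 30 51 51 51 51 50 51 51 51
200  50 50 51 35 24 29 30 20 24 39 99 13 11 19 22 21 22 30 51 50 51 51 50 51 51 50
203  49 50 51 37 18 42 42 32 35 45 99 29 23 18 15 19 19 36 51 50 51 51 51 50 51 50
206  49 50 51 36 14 18 31 39 33 46 99 29 26 26 24 12 16 39 50 51 51 51 50 51 50 50
209  50 50 52 28 16 16 14 13 15 29 99 25 23 12 12 12 13 32 51 51 50 51 51 51 51 50
212  50 50 51 20 17 16 13 10 12 62 43 18 19 14 11 11 11 24 51 50 51 50 50 51 51 51
215  50 50 50 20 13 13 12 11 11 29 41 17 19 13 11 11 11 21 50 50 50 51 50 50 50 50
218  50 50 50 25 13 10 12 10 11 11 10 11 12 11 12 11 13 24 51 50 51 51 50 51 51 50
221  50 50 51 30 22 10 11 10 11 10 11 12 10 11 11 11 21 31 51 51 50 50 51 51 50 50
224  50 50 51 43 24 23 16 10 11 10 11 12  9 10 16 23 23 45 52 50 50 50 51 51 51 50
227  50 50 50 51 40 24 25 23 20 18 18 18 21 25 25 25 39 52 50 51 51 51 50 51 50 50
230  50 50 51 51 51 47 34 25 23 24 23 24 23 24 33 48 53 51 51 51 51 50 51 50 50 51
233  50 50 50 50 50 51 51 50 46 42 40 40 44 51 52 51 50 51 51 51 51 51 50 51 50 51
```

```bash
python3 - <<'E'
from h import *
Y=122.4
s=legs([(lipl(.055,.12,Y,40),Y,40,3),(lipl(.13,.19,Y,8),Y,8,6)])
s=legs([(lip(-.052,0,.10,Y,0),Y,0,11)],s);print(s[1])
E
```

```text
3 x [-0.028, -0.0002, 0.007] [0.0, 0.07, 0.0] end err mm [-0.  -0.1 -0.1] deg 0.08
6 x [-0.0372, 0.0, 0.0064] [0.0, 0.093, 0.0] end err mm [-0.1  0.2 -0.1] deg 0.06
11 x [-0.0137, -0.0245, 0.0105] [0.0, 0.013, 0.0] end err mm [-0.  -0.3  0.5] deg 0.24
[ 0.54111588 -0.3790453   0.32550791]
```

Call:
send_rows(xyz=[[-0.028,-0.0002,0.007],[-0.028,-0.0002,0.007],[-0.028,-0.0002,0.007],[-0.0372,0,0.0064],[-0.0372,0,0.0064],[-0.0372,0,0.0064],[-0.0372,0,0.0064],[-0.0372,0,0.0064],[-0.0372,0,0.0064],[-0.0137,-0.0245,0.0105],[-0.0137,-0.0245,0.0105],[-0.0137,-0.0245,0.0105],[-0.0137,-0.0245,0.0105],[-0.0137,-0.0245,0.0105],[-0.0137,-0.0245,0.0105],[-0.0137,-0.0245,0.0105],[-0.0137,-0.0245,0.0105],[-0.0137,-0.0245,0.0105],[-0.0137,-0.0245,0.0105],[-0.0137,-0.0245,0.0105]], rotation=[[0,0.07,0],[0,0.07,0],[0,0.07,0],[0,0.093,0],[0,0.093,0],[0,0.093,0],[0,0.093,0],[0,0.093,0],[0,0.093,0],[0,0.013,0],[0,0.013,0],[0,0.013,0],[0,0.013,0],[0,0.013,0],[0,0.013,0],[0,0.013,0],[0,0.013,0],[0,0.013,0],[0,0.013,0],[0,0.013,0]], jaw=[0,0,0,0,0,0,0,0,0,0,0,0,0,0,0,0,0,0,0,0])

```text
time_s: 35.3
tool_pos: [0.5407, -0.3797, 0.3253]
tool_rot: [-179.9, -0.2, 122.5]
force: [0.5, 0.0, -1.9]
grip_width: 0.0157
grasp_force: 58.0
```

```bash
python3 - <<'E'
from h import *
Y=122.4
where()
s=legs([(lip(-.052,0,.045,Y,0),Y,0,3),(lip(-.052,0,.0066,Y,0),Y,0,5)]);print(s[1])
a=cam("top");h=cv2.cvtColor(a["image"],cv2.COLOR_BGR2HSV)
for y in range(178,236,3): print(y,"".join("%3d"%min(99,h[y:y+3,x:x+3,1].mean()) for x in range(237,291,3)),"  ","".join("%4d"%h[y:y+3,x:x+3,2].mean() for x in range(240,288,3)))
E
```

```text
lip mm [-52.7  -1.1  99.7] ypr [ 1.225e+02 -2.000e-01  1.000e-01] F [ 0.5  0.  -1.9] grip 57.98752209171653 t 35.3 q [15. 23. 23. 88. -9. 71. 72.]
3 x [-0.0, 0.0002, 0.0181] [0.0, 0.0, 0.0] end err mm [ 0.1 -0.1 -0. ] deg 0.25
5 x [-0.0, 0.0, 0.0077] [0.0, 0.0, 0.0] end err mm [ 0.2 -0.1  0.1] deg 0.25
[ 0.5408945  -0.37917467  0.23253494]
178  54 56 54 55 55 55 54 54 54 54 55 55 54 54 55 55 55 54     160 160 160 160 160 160 160 160 159 160 160 160 160 160 160 161
181  55 55 55 54 55 54 55 55 55 55 56 55 54 55 55 55 55 54     159 160 159 161 160 160 160 159 160 160 159 160 160 160 159 161
184  57 56 56 55 54 55 55 49 46 46 53 55 54 55 55 55 54 54     160 161 161 161 160 160 161 163 160 159 161 160 160 159 160 161
187  55 57 56 55 57 43 25 21 22 19 22 34 52 56 54 55 54 54     162 161 161 161 161 143 133 132 138 137 162 143 141 120 120 105
190  55 54 54 54 34 17 12 16 17 16 16 14 19 48 54 51 53 53     161 161 161 160 126 129 126 123 119 124 122 133 107 101 100 102
193  54 55 55 38 18 15 23 23 22 23 25 24 15 21 51 53 54 52     161 161 160 131 123 119 119 119 119 163 180 140 130  99 101 
[... 1081 characters left out ...]
  161 161 159 178 153 134 116 111 115 121 107 116 106 102 109 123
223  55 55 55 56 54 39 24 18 15 16 21 23 40 53 55 54 55 54     163 163 162 160 163 168 145 129 129 158 140 111 137 165 164 162
226  55 55 55 54 55 55 54 46 41 43 47 54 55 56 55 55 56 54     162 163 163 163 163 156 151 155 156 146 150 164 163 163 163 163
229  55 55 56 54 55 55 55 55 55 55 55 55 54 55 56 54 55 55     162 162 163 162 163 163 163 163 162 163 162 163 161 164 162 162
232  54 54 54 54 54 54 54 55 55 54 55 55 56 55 54 55 55 55     162 162 162 163 162 162 163 163 162 162 163 163 163 164 163 163
235  55 54 54 54 53 52 54 54 54 54 52 54 54 52 53 55 54 54     163 162 162 163 162 162 163 163 163 162 163 164 162 162 162 163
```

Call:
send_rows(xyz=[[0,0.0002,0.0181],[0,0.0002,0.0181],[0,0.0002,0.0181],[0,0,0.0077],[0,0,0.0077],[0,0,0.0077],[0,0,0.0077],[0,0,0.0075],[0,0,0],[0,0,0],[0,0,0],[0,0,0]], rotation=[[0,0,0],[0,0,0],[0,0,0],[0,0,0],[0,0,0],[0,0,0],[0,0,0],[0,0,0],[0,0,0],[0,0,0],[0,0,0],[0,0,0]], jaw=[0,0,0,0,0,0,0,0,0,0.4,0.4,0.4])

```text
time_s: 36.55
tool_pos: [0.5421, -0.3777, 0.2334]
tool_rot: [-179.9, -0.2, 122.5]
force: [0.6, -0.2, 0.1]
grip_width: 0.0309
grasp_force: 0.0
```

Call:
send_rows(xyz=[[0,0,0],[0,0,-0.03],[0,0,-0.05],[0,0,-0.05],[0.02,-0.045,-0.04],[0.02,-0.045,0],[0.02,-0.045,0],[0.02,-0.045,0],[0,0,0]], rotation=[[0,0,0],[0,0,0],[0,0,0],[0,0,0],[0,0,0],[0,0,0],[0,0,0],[0,0,0],[0,0,0]], jaw=[0.6,0.6,0.6,0.6,0.6,0.6,0.6,0.6,0.8])

```text
time_s: 37.45
tool_pos: [0.3504, -0.4085, 0.3958]
tool_rot: [-179.8, -0.2, 121.9]
force: [-0.5, -0.8, -0.1]
grip_width: 0.0553
grasp_force: 0.0
```

```bash
python3 - <<'E'
from h import *
o=env.get_obs(); print(o["tool_pos"].round(3),o["qpos"].round(0))
a=cam("top");b=cam("side")
A=cv2.resize(a["image"][155:275,180:440],(800,369),interpolation=cv2.INTER_CUBIC)
B=cv2.resize(b["image"][150:240,205:325],(400,300),interpolation=cv2.INTER_CUBIC)[:231]
T=cv2.resize(b["image"][280:400,200:330],(400,369),interpolation=cv2.INTER_CUBIC)[:231]
cv2.imwrite("pics/f1.png",np.vstack([A,np.hstack([B,T])]))
E
```

```text
[ 0.35  -0.409  0.396] [ 20.   5.  28. 101.  -2.  75.  81.]
```

View pics/f1.png

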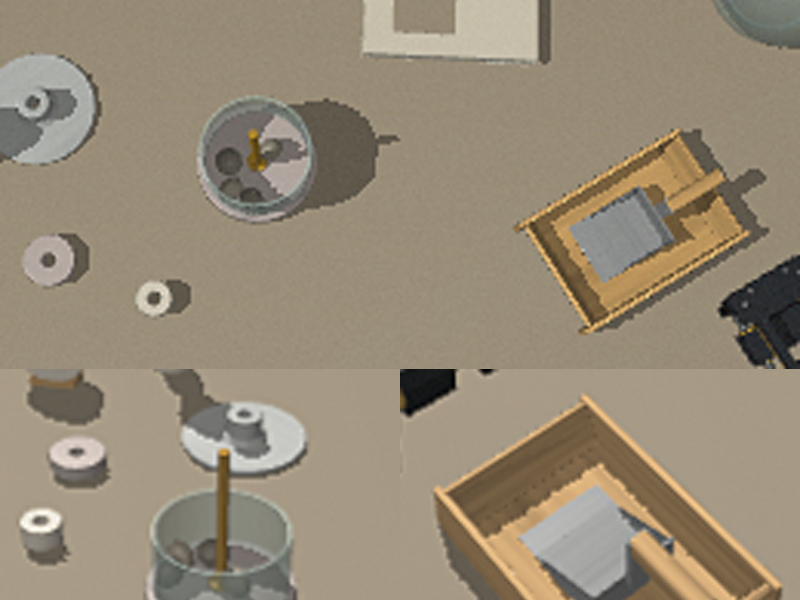

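The picture shows all four stones in the bowl (top part around (230,160), (270,145), (235,185), (255,195)), the tray empty, and the scoop flat in it. Next I measure the pipe and the parts by masks.

```bash
cat >> h.py <<'E'
def sil(c,box,smax=40,pick="big"):
    """silhouette centroid of a low-saturation object inside box"""
    x0,y0,x1,y1=box; h=cv2.cvtColor(c["image"],cv2.COLOR_BGR2HSV)[y0:y1,x0:x1]
    k=max(cv2.findContours((h[...,1]<smax).astype(np.uint8),cv2.RETR_EXTERNAL,cv2.CHAIN_APPROX_NONE)[0],key=cv2.contourArea)
    m=np.zeros(h.shape[:2],np.uint8); cv2.fillConvexPoly(m,cv2.convexHull(k),1); M=cv2.moments(m,True); bb=cv2.boundingRect(k)
    return np.array([M["m10"]/M["m00"]+x0,M["m01"]/M["m00"]+y0]),bb[2:],int(M["m00"])
def part(a,b,guess,h,r):
    """two-view xy of a cylinder (height h, radius r) resting on the table near guess"""
    out=[]
    for c in(a,b):
        u=proj(c,[*guess,h/2]); w=int(c["fx"]*(r+.018)/np.linalg.norm(np.r_[guess,0]+c["R"].T@c["t"])); x,y=u.astype(int)
        out.append(sil(c,(x-w,y-w,x+w+1,y+w+1)))
    p=least_squares(lambda q:np.r_[proj(a,[*q,h/2])-out[0][0],proj(b,[*q,h/2])-out[1][0]],guess); return p.x,p.fun.round(2),[o[1:] for o in out]
def pipe(a,b):
    L=[]
    for c,box in((a,(245,175,285,225)),(b,(258,160,288,200))):
        x0,y0,x1,y1=box; h=cv2.cvtColor(c["image"],cv2.COLOR_BGR2HSV)[y0:y1,x0:x1]; m=(h[...,1]>110)
        v,u=np.nonzero(m); L.append((np.c_[u+x0,v+y0],))
    def f(q):
        r=[]
        for c,(P,) in zip((a,b),L):
            t,s=proj(c,[*q,.158]),proj(c,[*q,.03]); n=np.array([-(t-s)[1],(t-s)[0]])/np.linalg.norm(t-s); r.append(((P-s)@n).mean())
        return r
    q=least_squares(f,LAMP); return q.x,[(len(P[0]),P[0].min(0).tolist(),P[0].max(0).tolist()) for P in L]
E
python3 - <<'E'
from h import *
a=cam("top");b=cam("side")
q,i=pipe(a,b); print("pipe",q.round(4),i, "proj top",proj(a,[*q,.158]),proj(b,[*q,.158]))
print("cap",part(a,b,(.6235,.322),.006,.064))
print("spacer",part(a,b,(.456,.297),.016,.028))
print("neck",part(a,b,(.419,.18),.022,.019))
print("holder base",ray(a,144.3,206.8,.02))
E
```

```text
pipe [0.5735 0.0774] [(52, [260, 197], [266, 210]), (71, [270, 174], [273, 199])] proj top [261.38012535 196.98451969] [271.64772499 173.61847258]
cap (array([0.62638299, 0.32332393]), array([ 0.35, -0.54, -0.58, -0.44]), [((37, 37), 1094), ((38, 22), 691)])
spacer (array([0.45650281, 0.29644471]), array([ 0.22, -0.53, -0.56, -0.31]), [((18, 17), 241), ((17, 14), 200)])
neck (array([0.41868751, 0.18019104]), array([ 0.25, -0.44, -0.44, -0.34]), [((12, 12), 114), ((13, 13), 147)])
holder base [0.55620186 0.47621662 0.02      ]
```

```bash
sed -i 's/return p.x,p.fun.round(2),\[o\[1:\] for o in out\]/pu=least_squares(lambda q:[proj(a,[*q,h\/2])[0]-out[0][0][0],proj(b,[*q,h\/2])[0]-out[1][0][0]],guess).x; return p.x.round(4),"u-only",pu.round(4),p.fun.round(2)/' h.py
python3 - <<'E'
from h import *
a=cam("top");b=cam("side")
for n,g,h,r in (("cap",(.6235,.322),.006,.064),("spacer",(.456,.297),.016,.028),("neck",(.419,.18),.022,.019)): print(n,part(a,b,g,h,r))
R,p=now(); C=(.6265,.323)
s=legs([([.45,-.05,.25],100,0,10),([*C,.13],90,0,10)]); print(s[1]); legs([([*C,.033],90,0,6)],s)
E
```

```text
cap (array([0.6264, 0.3234]), 'u-only', array([0.6286, 0.3248]), array([ 0.35, -0.53, -0.57, -0.46]))
spacer (array([0.4565, 0.2965]), 'u-only', array([0.4583, 0.2973]), array([ 0.2 , -0.51, -0.53, -0.28]))
neck (array([0.4185, 0.1799]), 'u-only', array([0.42  , 0.1807]), array([ 0.21, -0.53, -0.51, -0.27]))
10 x [0.0295, 0.0221, -0.0019] [0.0, 0.0, 0.039] end err mm [-0.  -0.  -0.3] deg 0.36
10 x [0.0354, 0.0213, 0.012] [0.0, 0.0, 0.018] end err mm [-0.1  0.  -0.5] deg 0.24
[0.6266022  0.32297718 0.29448613]
6 x [-0.0, 0.0, 0.0162] [0.0, 0.0, 0.0] end err mm [ 0.2 -0.2 -0.3] deg 0.24
```

Call:
send_rows(xyz=[[0.0295,0.0221,-0.0019],[0.0295,0.0221,-0.0019],[0.0295,0.0221,-0.0019],[0.0295,0.0221,-0.0019],[0.0295,0.0221,-0.0019],[0.0295,0.0221,-0.0019],[0.0295,0.0221,-0.0019],[0.0295,0.0221,-0.0019],[0.0295,0.0221,-0.0019],[0.0295,0.0221,-0.0019],[0.0354,0.0213,0.012],[0.0354,0.0213,0.012],[0.0354,0.0213,0.012],[0.0354,0.0213,0.012],[0.0354,0.0213,0.012],[0.0354,0.0213,0.012],[0.0354,0.0213,0.012],[0.0354,0.0213,0.012],[0.0354,0.0213,0.012],[0.0354,0.0213,0.012]], rotation=[[0,0,0.039],[0,0,0.039],[0,0,0.039],[0,0,0.039],[0,0,0.039],[0,0,0.039],[0,0,0.039],[0,0,0.039],[0,0,0.039],[0,0,0.039],[0,0,0.018],[0,0,0.018],[0,0,0.018],[0,0,0.018],[0,0,0.018],[0,0,0.018],[0,0,0.018],[0,0,0.018],[0,0,0.018],[0,0,0.018]], jaw=[0.75,0.75,0.75,0.75,0.75,0.75,0.75,0.75,0.75,0.75,0.75,0.75,0.75,0.75,0.75,0.75,0.75,0.75,0.75,0.75])

```text
time_s: 39.75
tool_pos: [0.6272, 0.3246, 0.2931]
tool_rot: [-179.7, -0.1, 89.9]
force: [0.7, -0.3, 1.8]
grip_width: 0.065
grasp_force: 0.0
```

```bash
python3 - <<'E'
from h import *
print(now()[1],env.get_obs()["qpos"].round(0),env.get_obs()["grip_width"])
legs([([.6265,.323,.034],90,0,5)])
E
```

```text
[0.62722125 0.32462828 0.29313348] [-22.  29. -11.  81.   5.  70. -33.] 0.06499668212252892
5 x [-0.0004, -0.0001, 0.019] [0.0, 0.0, 0.0] end err mm [ 0.2  0.1 -0.1] deg 0.33
```

Call:
send_rows(xyz=[[0,0,0.019],[0,0,0.019],[-0.0004,0,0.019],[-0.0004,0,0.019],[0,0,0.019],[0,0,0],[0,0,0],[0,0,0],[0,0,0],[0,0,0],[0,0,0],[0,0,0],[0,0,0],[0,0,0],[0,0,0]], rotation=[[0,0,0],[0,0,0],[0,0,0],[0,0,0],[0,0,0],[0,0,0],[0,0,0],[0,0,0],[0,0,0],[0,0,0],[0,0,0],[0,0,0],[0,0,0],[0,0,0],[0,0,0]], jaw=[0.75,0.75,0.75,0.75,0.75,0.75,0.35,0.35,0.35,0.35,0.35,0.35,0.35,0.35,0.35], newtons=40)

```text
time_s: 41.25
tool_pos: [0.6267, 0.3212, 0.2005]
tool_rot: [-179.8, -0.1, 89.8]
force: [-0.9, 0.1, 5.4]
grip_width: 0.0345
grasp_force: 40.0
```

```bash
python3 - <<'E'
from h import *
a=cam("top");b=cam("side")
print("cap",part(a,b,(.6235,.322),.006,.064)); o=env.get_obs(); print(o["tool_pos"],o["force"],o["wrist_torque"],o["qpos"].round(1))
c=b; u=proj(b,[.6235,.322,.006]); h=cv2.cvtColor(b["image"],cv2.COLOR_BGR2HSV)
x,y=u.astype(int); print(x,y)
for yy in range(y-30,y+18,2): print(yy,"".join("%3d"%min(99,h[yy:yy+2,xx:xx+2,1].mean()) for xx in range(x-26,x+28,2)))
E
```

```text
cap (array([0.6408, 0.3024]), 'u-only', array([0.624 , 0.2916]), array([-2.77,  4.23,  4.46,  3.39]))
[0.62667653 0.32114969 0.20052295] [-1.25787854  0.15913822  5.69911483] [-0.13464211  0.22707771 -0.00057086] [-22.   33.9 -10.   85.8   6.1  60.9 -33.5]
276 169
139  26 24 19 27 16 19 23 41 36 46 33 40 24 63 64 54 45 61 87 99 77 63 24 24 22 26 26
141  35 20 17 20 23 16 18 29 46 32 50 23 22 30 38 35 42 46 38 49 42 25 59 99 41 54 32
143  37 22 14 25 27 25 42 68 82 90 99 99 99 81 87 94 97 92 99 99 43 27 62 53 48 49 37
145  27 67 34 27 39 26 36 99 99 99 99 99 99 99 88 85 82 77 99 99 63 26 41 51 52 51 99
147  28 99 65 27 27 28 35 84 99 61 56 51 47 48 48 50 51 50 53 46 31 31 99 53 29 29 26
149  45 19 99 20 24 22 34 99 60 30 48 97 17 13 14 24 29 20 63 82 35 22 74 53 31 31 26
151  49 50 53 25 26 27 28 99 64 35 31 76 49 48 47 49 50 50 99 49 31 36 99 54 51 51 51
153  50 52 99 54 51 51 51 48 99 35 54 57 50 50 49 50 49 17 99 99 49 50 49 51 51 50 51
155  49 49 51 52 51 51 51 52 50 52 99 52 50 50 49 50 50 39 97 99 51 51 51 51 51 50 50
157  50 50 51 50 50 51 52 51 52 51 91 60 52 52 52 51 52 36 69
[... 528 characters left out ...]
 31 52 51 51
171  50 51 49 51 47  6  6  6  6  7  5  5  5  6  6  7  8  6  7  5  7  6  6 27 51 51 50
173  50 51 50 49 52 20  6  6  6  5 60 96 10  7  6  6  8  5  6  7  5  6  5 37 51 51 50
175  50 50 50 50 50 52 11  7  7  5 99 99  8  7  7  6  7  6  7  7  6  6 23 51 51 51 50
177  50 50 50 50 50 51 48 18  5  5 99 99  6  6  6  7  6  7  8  7  3 27 53 51 51 51 51
179  50 50 50 50 50 50 51 52 37 23 99 99  6  7  6  7  7  5  9 26 48 55 51 49 51 52 50
181  50 50 50 50 51 51 52 50 51 46 99 99 33 34 33 34 38 48 54 54 51 50 50 52 51 51 50
183  51 50 50 50 49 50 51 53 52 43 99 99 52 52 52 52 53 50 49 51 51 51 50 51 51 51 51
185  50 50 51 50 51 51 48 38 33 34 99 99 28 39 45 52 53 49 50 50 50 51 51 50 51 52 50
```

Call:
send_rows(xyz=[[0,0,-0.005],[0,0,-0.01],[0,0,-0.02],[0,0,-0.02],[0,0,0],[0,0,0]], rotation=[[0,0,0],[0,0,0],[0,0,0],[0,0,0],[0,0,0],[0,0,0]], jaw=[0.35,0.35,0.35,0.35,0.35,0.35])

```text
time_s: 41.95
tool_pos: [0.6266, 0.3208, 0.2546]
tool_rot: [-179.8, -0.1, 89.8]
force: [-0.9, 0.5, -2.7]
grip_width: 0.0342
grasp_force: 40.0
```

```bash
cat >> h.py <<'E'
def cap_side(b,guess):
    """side-view disc of the cap near world guess (underside centre): left/right/top/bottom of pixels with S<13, V>60"""
    u=proj(b,guess); x,y=u.astype(int); h=cv2.cvtColor(b["image"],cv2.COLOR_BGR2HSV).astype(int); x0,y0=x-32,y-20
    m=((h[...,1]<14)&(h[...,2]>60))[y0:y+21,x0:x+33].astype(np.uint8); m=cv2.morphologyEx(m,cv2.MORPH_OPEN,np.ones((3,3)))
    k=max(cv2.findContours(m,cv2.RETR_EXTERNAL,cv2.CHAIN_APPROX_NONE)[0],key=cv2.contourArea); hu=cv2.convexHull(k)
    e=cv2.fitEllipse(hu); return np.array(e[0])+[x0,y0],np.array(cv2.boundingRect(k))+[x0,y0,0,0],u
E
python3 - <<'E'
from h import *
b=cam("side"); R,p=now(); o=env.get_obs(); print(p,o["force"].round(2),o["wrist_torque"].round(2),o["grip_width"])
g=p+R.apply([0,0,.164]); print(g); print(cap_side(b,g-[0,0,.033]))
E
```

```text
[0.62629522 0.32058331 0.25351202] [ 0.16  0.58 -2.7 ] [-0.02 -0.08  0.03] 0.034209274607969124
[0.62550263 0.32079038 0.08951406]
(array([277.86050034, 156.93006897]), array([260, 147,  37,  21]), array([277.49488159, 156.94912638]))
```

```bash
python3 - <<'E'
from h import *
R,p=now(); g=p+R.apply([0,0,.164])
s=legs([([g[0],g[1],.215],90,0,5),([.5716,.0732,.2265],90,0,9)])
E
```

```text
5 x [0.0001, -0.0003, -0.0251] [0.0, 0.0, 0.0] end err mm [ 0.1 -0.1 -0. ] deg 0.34
9 x [-0.0275, -0.0059, -0.0013] [0.0, 0.0, 0.0] end err mm [ 0.  -0.4 -0.2] deg 0.34
```

Call:
send_rows(xyz=[[0,0,-0.0251],[0,0,-0.0251],[0,0,-0.0251],[0,0,-0.0251],[0,0,-0.0251],[-0.0275,-0.0059,-0.0013],[-0.0275,-0.0059,-0.0013],[-0.0275,-0.0059,-0.0013],[-0.0275,-0.0059,-0.0013],[-0.0275,-0.0059,-0.0013],[-0.0275,-0.0059,-0.0013],[-0.0275,-0.0059,-0.0013],[-0.0275,-0.0059,-0.0013],[-0.0275,-0.0059,-0.0013],[0,0,0],[0,0,0],[0,0,0]], rotation=[[0,0,0],[0,0,0],[0,0,0],[0,0,0],[0,0,0],[0,0,0],[0,0,0],[0,0,0],[0,0,0],[0,0,0],[0,0,0],[0,0,0],[0,0,0],[0,0,0],[0,0,0],[0,0,0],[0,0,0]], jaw=[0.35,0.35,0.35,0.35,0.35,0.35,0.35,0.35,0.35,0.35,0.35,0.35,0.35,0.35,0.35,0.35,0.35])

```text
time_s: 43.7
tool_pos: [0.5731, 0.0744, 0.3906]
tool_rot: [-179.7, -0.2, 89.9]
force: [-0.3, 0.1, -2.8]
grip_width: 0.034
grasp_force: 40.0
```

```bash
python3 - <<'E'
from h import *
b=cam("side");a=cam("top"); R,p=now(); o=env.get_obs(); print(p,o["force"].round(2),o["tool_rot"].round(2),o["grip_width"])
g=p+R.apply([0,0,.164]); zc=g[2]-.0365; print("g",g,"cap z",zc)
e,bb,_=cap_side(b,[*g[:2],zc+.003]); print("side ellipse",e,bb)
h=cv2.cvtColor(b["image"],cv2.COLOR_BGR2HSV)
# pipe visible below the cap
m=(h[150:205,255:290,1]>110); v,u=np.nonzero(m); print("pipe side rows",v.min()+150,v.max()+150,[ (r+150,(u[v==r]+255).mean().round(2)) for r in sorted(set(v))][::3])
# disc in top view
c=proj(a,[*g[:2],zc+.003]); x,y=c.astype(int); print("top pred",c)
ha=cv2.cvtColor(a["image"],cv2.COLOR_BGR2HSV).astype(int)
for yy in range(y-28,y+28,2): print(yy,"".join("%3d"%min(99,ha[yy:yy+2,xx:xx+2,1].mean()) for xx in range(x-30,x+32,2)))
E
```

```text
[0.57317628 0.07466714 0.3908579 ] [-0.18 -0.02 -2.51] [-1.7975e+02 -1.5000e-01  8.9930e+01] 0.034153675831673246
g [0.57245787 0.07509638 0.22686004] cap z 0.19036003521515088
side ellipse [272.12282181 163.34999084] [249 150  47  27]
pipe side rows 150 204 [(np.int64(150), np.float64(265.0)), (np.int64(153), np.float64(264.0)), (np.int64(159), np.float64(265.0)), (np.int64(180), np.float64(272.0)), (np.int64(183), np.float64(271.5)), (np.int64(186), np.float64(271.5)), (np.int64(189), np.float64(271.0)), (np.int64(192), np.float64(271.0)), (np.int64(195), np.float64(271.0)), (np.int64(198), np.float64(271.0)), (np.int64(201), np.float64(271.0)), (np.int64(204), np.float64(271.0))]
top pred [261.74277497 194.69267407]
166  55 52 95 84 86 81 87 87 87 92 94 88 94 91 95 86 93 84 98 91 87 91 88 84 91 53 54 55 56 56 55
168  55 52 83 88 85 89 90 89 93 89 94 88 91 85 94 90 99 89 91 87 89 88 88 84 86 59 56 55 54 55 56
170  55 54 73 90 84 87 90 92 86 87 89 93 89 91 87 88 89 88 96 85 88 89 90 89 90 60 55 55 54 55 55
172  56 53 68 86 89 85 95 98 93 92 89 95 88 92 93 90 93 77 90 90 87 89 87 92 
[... 1672 characters left out ...]
81 85 52 52 52
208  54 57 55 54 54 78 95 95 94 89 90 89 89 85 92 88 93 91 91 87 88 88 90 89 86 88 82 89 54 53 55
210  53 54 55 53 54 70 89 90 96 91 90 89 92 91 92 90 90 90 91 89 84 89 88 88 81 93 91 78 58 51 51
212  54 51 54 55 54 67 93 92 93 93 86 93 83 90 90 89 91 93 88 93 84 83 95 81 90 87 88 79 70 56 55
214  53 53 52 55 52 58 86 91 91 89 91 91 89 86 91 91 86 84 89 91 92 94 87 84 81 94 74 89 77 52 51
216  53 53 55 54 54 58 94 94 94 94 91 88 89 89 94 90 94 90 93 89 89 84 92 96 79 83 87 89 68 52 55
218  53 55 54 55 55 53 92 92 95 93 89 91 92 85 93 91 90 92 88 84 88 86 92 88 85 92 88 96 82 53 52
220  55 54 52 53 55 54 82 91 94 92 91 89 91 90 88 87 91 95 92 86 91 90 94 89 85 87 91 92 84 57 54
```

```bash
cat >> h.py <<'E'
def disc_edges(b,g,zc,r=.064,thr=25):
    """bottom silhouette of the held disc: per column lowest low-saturation pixel; fit centre by comparing with projected disc edge"""
    h=cv2.cvtColor(b["image"],cv2.COLOR_BGR2HSV).astype(float)
    S=cv2.GaussianBlur(h[...,1],(0,0),.6); t=np.linspace(0,2*np.pi,181)
    def res(q):
        P=np.array([proj(b,[q[0]+r*np.cos(k),q[1]+r*np.sin(k),zc]) for k in t]); return P
    P0=res(g[:2]); c=P0.mean(0); pts=[]
    for x in range(int(P0[:,0].min())+3,int(P0[:,0].max())-2):
        if abs(x-271.3)<4: continue
        col=S[int(c[1]):int(c[1])+25,x]; i=np.nonzero((col[:-1]<thr)&(col[1:]>=thr))[0]
        if len(i): j=i[-1] if len(i)==1 else i[0]; pts.append((x,int(c[1])+j+(thr-col[j])/(col[j+1]-col[j])))
    pts=np.array(pts)
    def f(q):
        P=res(q); lo=P[P[:,1]>P[:,1].mean()]; lo=lo[np.argsort(lo[:,0])]; return np.interp(pts[:,0],lo[:,0],lo[:,1])-pts[:,1]
    s=least_squares(f,g[:2],loss="soft_l1",f_scale=.3); return s.x,np.abs(f(s.x)).round(1)
E
python3 - <<'E'
from h import *
b=cam("side"); R,p=now(); g=p+R.apply([0,0,.164]); zc=g[2]-.0365
print(g,disc_edges(b,g,zc))
h=cv2.cvtColor(b["image"],cv2.COLOR_BGR2HSV)
for yy in range(146,186,2): print(yy,"".join("%3d"%min(99,h[yy:yy+2,xx:xx+2,1].mean()) for xx in range(242,304,2)))
E
```

```text
[0.57252069 0.07493481 0.22701889] (array([0.57487519, 0.07925523]), array([0.2, 0.2, 0.1, 0. , 0.1, 0. , 0.1, 0.1, 0. , 0. , 0.1, 0.1, 0.1,
       0. , 0.2, 0.2, 0.1, 0. , 0.1, 0.1, 0. , 0. , 0. , 0.1, 0.2, 0. ,
       0.1, 0.1, 0.1, 0.1, 0.3, 0.1, 0.2, 0.2, 0.1]))
146  51 51 51 49 30 29 29 29 27 28 71 81 34 51 50 51 51 49 49 29 99 90 51 51 51 50 51 51 51 50 50
148  51 51 50 51 34 28 28 27 28 29 37 61 36 48 48 49 47 49 50 76 86 99 50 51 50 50 51 50 51 51 51
150  51 51 50 50 50 41 37 38 32 29 44 99 10  9  7  8  7 14 14 49 96 46 53 52 50 51 51 51 51 51 51
152  51 51 50 50 50 53 42 22  8  6  3 99  5  7  8  6  7  6  5 51 65 11 21 42 52 51 51 51 51 50 51
154  51 50 49 51 52 30 10  6  6  6  8 61  8  7  7  7  6  7  7 33  3  7  6  7 22 49 52 52 51 52 51
156  51 51 50 53 26  5  6  7  8  7  7 97  3  5  6  7  7  7  9 23  3  7  7  6  6 17 50 51 50 51 51
158  51 51 51 41  6  7  6  6  7  7  8 42  5  4  7  9  7  6  5 19  3  7  7  7  7  6 20 52 51 50 51
160  51 50 52 19  6  7  6  6  6  7  5  8  7  6  6  8  6  8  7  8  6  6  6  6  7  7  8 43 51 51 51
162  51 52 54 15  7  7  6  6  7  7  6  6  6  7  5
[... 426 characters left out ...]
50 51 51 51 50
172  50 51 50 50 51 51 29  7  7  6  5  6  8  7  7  7  7  6  6  7  7  6  6  6 29 50 51 51 51 50 51
174  50 51 51 50 51 50 51 49 29 13  5  7  6  5  5  8  5  7  6  5  6 11 23 47 51 51 51 51 51 51 51
176  50 52 50 50 50 50 50 50 52 52 43 33 27 18 13  9 13 18 24 32 41 48 53 51 51 50 50 51 51 51 50
178  51 51 50 50 51 50 51 51 51 51 50 50 52 49 99 99 52 51 51 51 50 50 50 50 50 50 51 51 51 51 51
180  50 51 50 50 51 51 50 50 50 50 50 50 49 46 99 99 49 50 49 51 50 50 51 51 50 51 51 51 51 51 51
182  50 51 51 50 51 50 50 51 49 50 51 50 50 46 99 99 49 50 51 50 50 50 50 51 50 51 51 50 51 50 50
184  49 51 51 51 50 51 50 51 50 51 51 50 49 44 99 99 47 50 51 51 51 49 50 51 51 51 50 51 51 52 51
```

```bash
python3 - <<'E'
from h import *
b=cam("side")
for uv in [(271.6,173.6),(271.6,174.0),(271.6,174.4),(271.4,174.0)]: print(uv,ray(b,*uv,.158).round(4))
E
```

```text
(271.6, 173.6) [0.5734 0.0775 0.158 ]
(271.6, 174.0) [0.5731 0.0756 0.158 ]
(271.6, 174.4) [0.5729 0.0738 0.158 ]
(271.4, 174.0) [0.5726 0.0757 0.158 ]
```

Call:
send_rows(xyz=[[-0.0028,-0.001,0],[0,0,0.008],[0,0,0.008],[0,0,0.008],[0,0,0.006],[0,0,0.004],[0,0,0.003],[0,0,0]], rotation=[[0,0,0],[0,0,0],[0,0,0],[0,0,0],[0,0,0],[0,0,0],[0,0,0],[0,0,0]], jaw=[0.35,0.35,0.35,0.35,0.35,0.35,0.35,0.35])

```text
time_s: 44.7
tool_pos: [0.572, 0.0706, 0.354]
tool_rot: [-179.8, -0.1, 89.8]
force: [0.1, -0.4, -2.2]
grip_width: 0.0345
grasp_force: 40.0
```

Call:
send_rows(xyz=[[0,0,0.004],[0,0,0.004],[0,0,0.004],[0,0,0.004],[0,0,0.004],[0,0,0]], rotation=[[0,0,0],[0,0,0],[0,0,0],[0,0,0],[0,0,0],[0,0,0]], jaw=[0.35,0.35,0.35,0.35,0.35,0.35])

```text
time_s: 45.3
tool_pos: [0.5718, 0.0707, 0.3337]
tool_rot: [-179.7, -0.1, 89.8]
force: [0.8, -0.0, -2.2]
grip_width: 0.0346
grasp_force: 40.0
```

Call:
send_rows(xyz=[[0,0,0.006],[0,0,0.006],[0,0,0.006],[0,0,0.006],[0,0,0.006],[0,0,0.006],[0,0,0.006],[0,0,0.005],[0,0,0.003],[0,0,0.0015],[0,0,0]], rotation=[[0,0,0],[0,0,0],[0,0,0],[0,0,0],[0,0,0],[0,0,0],[0,0,0],[0,0,0],[0,0,0],[0,0,0],[0,0,0]], jaw=[0.35,0.35,0.35,0.35,0.35,0.35,0.35,0.35,0.35,0.35,0.35])

```text
time_s: 46.4
tool_pos: [0.5719, 0.0707, 0.2829]
tool_rot: [-179.8, -0.1, 89.8]
force: [-0.3, -0.5, -2.8]
grip_width: 0.0343
grasp_force: 40.0
```

Call:
send_rows(xyz=[[0,0,0.001],[0,0,0.001],[0,0,0.001],[0,0,0.001],[0,0,0.0005],[0,0,0]], rotation=[[0,0,0],[0,0,0],[0,0,0],[0,0,0],[0,0,0],[0,0,0]], jaw=[0.35,0.35,0.35,0.35,0.35,0.35])

```text
time_s: 47.0
tool_pos: [0.5719, 0.0707, 0.2785]
tool_rot: [-179.8, -0.1, 89.8]
force: [-0.2, 0.2, -2.7]
grip_width: 0.0346
grasp_force: 40.0
```

Call:
send_rows(xyz=[[0,0,0.0005],[0,0,0.0005],[0,0,0.0005],[0,0,0.0005],[0,0,0]], rotation=[[0,0,0],[0,0,0],[0,0,0],[0,0,0],[0,0,0]], jaw=[0.35,0.35,0.35,0.35,0.35])

```text
time_s: 47.5
tool_pos: [0.5718, 0.0707, 0.2784]
tool_rot: [-179.8, -0.1, 89.8]
force: [-5.0, -0.6, 9.0]
grip_width: 0.0341
grasp_force: 40.0
```

Call:
send_rows(xyz=[[0,0,-0.001],[0,0,-0.0005],[0,0,0],[0,0,0],[0,0,0],[0,0,0],[0,0,-0.02],[0,0,-0.04],[0,0,-0.04],[0,0,-0.04],[0,0,0]], rotation=[[0,0,0],[0,0,0],[0,0,0],[0,0,0],[0,0,0],[0,0,0],[0,0,0],[0,0,0],[0,0,0],[0,0,0],[0,0,0]], jaw=[0.35,0.35,0.6,0.6,0.6,0.6,0.6,0.6,0.6,0.8,0.8])

```text
time_s: 48.6
tool_pos: [0.5737, 0.0707, 0.4248]
tool_rot: [179.5, -0.2, 89.8]
force: [0.9, -0.2, -0.3]
grip_width: 0.0615
grasp_force: 0.0
```

```bash
python3 - <<'E'
from h import *
b=cam("side");a=cam("top"); print(now()[1],env.get_obs()["force"].round(1))
print("cap home check (side frame)",disc_edges(b,np.array([.5735,.0774]),.078))
for n,g,h,r in (("spacer",(.456,.297),.016,.028),("neck",(.419,.18),.022,.019)): print(n,part(a,b,g,h,r))
C=(.4565,.2965)
s=legs([([.53,.19,.22],130,0,5),([*C,.10],130,0,6)]);print(s[1])
E
```

```text
[0.57254218 0.07044593 0.41896483] [ 0.8 -0.3 -1.2]
cap home check (side frame) (array([0.57071436, 0.07376207]), array([0., 0.]))
spacer (array([0.4566, 0.2965]), 'u-only', array([0.4583, 0.2974]), array([ 0.21, -0.5 , -0.52, -0.29]))
neck (array([0.4186, 0.1798]), 'u-only', array([0.42  , 0.1805]), array([ 0.19, -0.48, -0.47, -0.25]))
5 x [0.0258, -0.0017, 0.0071] [0.0, 0.0, -0.14] end err mm [0.1 0.1 0.2] deg 0.17
6 x [0.0214, 0.002, 0.02] [0.0, 0.0, 0.0] end err mm [-0.1  0.1 -0.1] deg 0.17
[0.45664802 0.2964148  0.26413626]
```

```bash
python3 - <<'E'
from h import *
C=(.4566,.2965)
s=legs([([.53,.19,.22],90,0,5),([*C,.08],90,0,6)]);print(s[1])
E
```

```text
5 x [0.0239, -0.0086, 0.0071] [0.0, 0.0, 0.0] end err mm [ 0.1 -0.2  0.2] deg 0.24
6 x [0.0176, -0.0123, 0.0234] [0.0, 0.0, 0.0] end err mm [0.3 0.1 0.3] deg 0.24
[0.45633308 0.296374   0.24373637]
```

Call:
send_rows(xyz=[[0.0239,-0.0086,0.0071],[0.0239,-0.0086,0.0071],[0.0239,-0.0086,0.0071],[0.0239,-0.0086,0.0071],[0.0239,-0.0086,0.0071],[0.0176,-0.0123,0.0234],[0.0176,-0.0123,0.0234],[0.0176,-0.0123,0.0234],[0.0176,-0.0123,0.0234],[0.0176,-0.0123,0.0234],[0.0176,-0.0123,0.0234],[0,0,0],[0,0,0]], rotation=[[0,0,0],[0,0,0],[0,0,0],[0,0,0],[0,0,0],[0,0,0],[0,0,0],[0,0,0],[0,0,0],[0,0,0],[0,0,0],[0,0,0],[0,0,0]], jaw=[1,1,1,1,1,1,1,1,1,1,1,1,1])

```text
time_s: 50.0
tool_pos: [0.455, 0.2958, 0.2415]
tool_rot: [-179.7, -0.0, 89.9]
force: [1.1, -0.1, 0.1]
grip_width: 0.0868
grasp_force: 0.0
```

```bash
python3 - <<'E'
from h import *
R,p=now(); print(p,p+R.apply([0,0,.164]),env.get_obs()["grip_width"])
b=cam("side");a=cam("top"); print(part(a,b,(.456,.297),.016,.028))
legs([([.4566,.2965,.0205],90,0,4)])
E
```

```text
[0.45502324 0.29584659 0.24145532] [0.45403641 0.29588024 0.07745829] 0.0868189494695863
(array([0.4624, 0.2906]), 'u-only', array([0.458 , 0.2887]), array([-0.47,  1.28,  1.32,  0.62]))
4 x [0.0003, 0.0, 0.0147] [0.0, 0.0, 0.0] end err mm [ 0.2 -0.2  0. ] deg 0.33
```

Call:
send_rows(xyz=[[0.0003,0,0.0147],[0.0003,0,0.0147],[0.0003,0,0.0147],[0,0,0.0147],[0,0,0],[0,0,0],[0,0,0],[0,0,0],[0,0,0],[0,0,0],[0,0,0],[0,0,0],[0,0,0],[0,0,0],[0,0,0]], rotation=[[0,0,0],[0,0,0],[0,0,0],[0,0,0],[0,0,0],[0,0,0],[0,0,0],[0,0,0],[0,0,0],[0,0,0],[0,0,0],[0,0,0],[0,0,0],[0,0,0],[0,0,0]], jaw=[1,1,1,1,1,1,0.55,0.55,0.55,0.55,0.55,0.55,0.55,0.55,0.55], newtons=35)

```text
time_s: 51.6
tool_pos: [0.4555, 0.2973, 0.1842]
tool_rot: [-179.8, -0.1, 89.8]
force: [1.1, -0.1, -0.8]
grip_width: 0.0543
grasp_force: 34.9
```

Call:
send_rows(xyz=[[0,0,-0.01],[0,0,-0.03],[0,0,-0.04],[0,0,-0.05],[0,0,-0.04],[0,0,-0.02],[0,0,0]], rotation=[[0,0,0],[0,0,0],[0,0,0],[0,0,0],[0,0,0],[0,0,0],[0,0,0]], jaw=[0.55,0.55,0.55,0.55,0.55,0.55,0.55])

```text
time_s: 52.3
tool_pos: [0.4566, 0.2976, 0.3788]
tool_rot: [179.8, -0.4, 89.8]
force: [-0.2, 0.3, -1.5]
grip_width: 0.0543
grasp_force: 34.9
```

```bash
python3 - <<'E'
from h import *
print(now()[1],env.get_obs()["force"].round(1))
legs([([.5712,.0753,.205],90,0,10)])
E
```

```text
[0.45664264 0.29760286 0.37883526] [-0.2  0.3 -1.5]
10 x [-0.0222, 0.0115, 0.0009] [0.0, 0.0, 0.0] end err mm [ 0.2 -0.   0.2] deg 0.44
```

Call:
send_rows(xyz=[[-0.0222,0.0115,0.0009],[-0.0222,0.0115,0.0009],[-0.0222,0.0115,0.0009],[-0.0222,0.0115,0.0009],[-0.0222,0.0115,0.0009],[-0.0222,0.0115,0.0009],[-0.0222,0.0115,0.0009],[-0.0222,0.0115,0.0009],[-0.0222,0.0115,0.0009],[-0.0222,0.0115,0.0009],[0,0,0],[0,0,0],[0,0,0],[0,0,0]], rotation=[[0,0,0],[0,0,0],[0,0,0],[0,0,0],[0,0,0],[0,0,0],[0,0,0],[0,0,0],[0,0,0],[0,0,0],[0,0,0],[0,0,0],[0,0,0],[0,0,0]], jaw=[0.55,0.55,0.55,0.55,0.55,0.55,0.55,0.55,0.55,0.55,0.55,0.55,0.55,0.55])

```text
time_s: 53.7
tool_pos: [0.5698, 0.0759, 0.364]
tool_rot: [-179.8, -0.1, 89.9]
force: [-0.2, -0.1, -1.0]
grip_width: 0.0539
grasp_force: 34.9
```

```bash
python3 - <<'E'
from h import *
R,p=now(); g=p+R.apply([0,0,.164]); print(p,g,env.get_obs()["tool_rot"],env.get_obs()["force"].round(1))
b=cam("side"); zc=g[2]-.0202; print(zc,disc_edges(b,np.array([.573,.077]),zc,.028))
h=cv2.cvtColor(b["image"],cv2.COLOR_BGR2HSV); c=proj(b,[*g[:2],zc]).astype(int); print(c)
for yy in range(c[1]-16,c[1]+22,2): print(yy,"".join("%3d"%min(99,h[yy:yy+2,xx:xx+2,1].mean()) for xx in range(c[0]-20,c[0]+22,2)))
legs([([.5712,.0753,.205],90,0,1)])
E
```

```text
[0.56984727 0.07589635 0.36404854] [0.56919243 0.07632494 0.20005041] [-1.79771053e+02 -1.49474847e-01  8.99354319e+01] [-0.2 -0.1 -1. ]
0.17985040885890866 (array([0.5719786 , 0.08191206]), array([0.1, 0.4, 5. , 0. , 0.1, 0.1, 0. , 0.2]))
[270 167]
151  49 49 51 52 77 50 51 50 50 50 50 50 50 50 50 49 28 43 83 51 50
153  50 50 49 99 55 47 53 50 51 51 50 50 51 50 49 51 41 31 99 51 50
155  51 50 51 33 99 45 52 51 51 51 51 52 51 50 49 49 20 75 26 52 51
157  50 50 51 50 99 56 53 49 40 36 34 34 38 45 51 49 99 48 38 51 51
159  50 49 51 52 41 67 35 26 24 24 25 26 24 25 31 48 71 62 51 50 50
161  51 50 51 51 49 94 25 25 25 24 25 24 25 24 25 24 24 59 50 51 51
163  51 50 50 50 60 69 24 26 24 25 26 24 26 25 25 24 66 21 51 51 51
165  50 50 50 49 67 28 24 25 24 26 24 25 26 26 25 25 53 24 51 51 50
167  50 50 50 49 91 99 23 25 24 25 24 26 25 26 25 24 38 38 51 52 50
169  51 51 51 51 53 48 27 23 24 25 25 25 24 22 20 37 50 51 51 50 51
171  49 50 50 50 50 51 48 31 25 22 21 20 24 27 39 50 49 50 50 50 51
173  50 51 50 50 50 51 51 51 49 42 75 93 45 49 51 51 50 50 51 51 51
175  49 49 50 50 50 50 50 51 50 47 99 99 49 50 50 51 49 50 51 51 51
177  51 50 50 51 50 51 50 50 51 47 99 99 49 51 51 50 50 49 50 51 50
179  50 50 50 50 51 51 50 51 50 47 99 99 49 51 50 51 50 49 51 51 51
181  50 51 50 51 51 51 51 51 51 48 99 99 50 52 51 50 50 49 50 51 51
183  51 50 50 50 51 51 48 44 33 22 99 99 34 39 45 52 51 49 50 51 50
185  50 51 52 49 31 19  9  5  5  7 99 99  6  5  6 15 29 46 51 52 51
187  52 53 29 10  6  6  6  7  8 11 99 99  7  6  6  6  6  6 19 48 51
1 x [-0.0004, 0.0012, -0.0048] [-0.004, 0.0, 0.0] end err mm [ 0. -0.  0.] deg 0.16
```

```bash
python3 - <<'E'
from h import *
R,p=now(); g=p+R.apply([0,0,.164]); print(p,g)
b=cam("side"); zc=g[2]-.0202; print(zc,disc_edges(b,np.array([.573,.077]),zc,.028,38))
E
```

```text
[0.56993565 0.07571742 0.36418014] [0.56932194 0.07612442 0.20018179]
0.1799817908092999 (array([0.57141353, 0.07555324]), array([0.1, 0. , 0. , 0.1, 0.1, 0.1, 0. , 0.1]))
```

Call:
send_rows(xyz=[[0,0.0018,0],[0,0,0.008],[0,0,0.008],[0,0,0.006],[0,0,0.004],[0,0,0.004],[0,0,0.004],[0,0,0]], rotation=[[0,0,0],[0,0,0],[0,0,0],[0,0,0],[0,0,0],[0,0,0],[0,0,0],[0,0,0]], jaw=[0.55,0.55,0.55,0.55,0.55,0.55,0.55,0.55])

```text
time_s: 54.6
tool_pos: [0.5719, 0.0747, 0.3297]
tool_rot: [-179.8, -0.1, 89.8]
force: [-0.1, 0.6, -1.4]
grip_width: 0.0545
grasp_force: 34.9
```

Call:
send_rows(xyz=[[0,0,0.006],[0,0,0.006],[0,0,0.006],[0,0,0.006],[0,0,0.005],[0,0,0.003],[0,0,0.001],[0,0,0.001],[0,0,0]], rotation=[[0,0,0],[0,0,0],[0,0,0],[0,0,0],[0,0,0],[0,0,0],[0,0,0],[0,0,0],[0,0,0]], jaw=[0.55,0.55,0.55,0.55,0.55,0.55,0.55,0.55,0.55])

```text
time_s: 55.5
tool_pos: [0.5719, 0.0746, 0.2963]
tool_rot: [-179.8, -0.1, 89.8]
force: [-0.1, 1.3, -1.1]
grip_width: 0.0544
grasp_force: 34.9
```

Home is at a TCP height of about 0.2942, so 2 mm to go.

Call:
send_rows(xyz=[[0,0,0.0007],[0,0,0.0007],[0,0,0.0006],[0,0,0.0005],[0,0,0]], rotation=[[0,0,0],[0,0,0],[0,0,0],[0,0,0],[0,0,0]], jaw=[0.55,0.55,0.55,0.55,0.55])

```text
time_s: 56.0
tool_pos: [0.5719, 0.0746, 0.2942]
tool_rot: [-179.8, -0.1, 89.8]
force: [-1.1, -0.7, 2.4]
grip_width: 0.0544
grasp_force: 34.9
```

Call:
send_rows(xyz=[[0,0,0],[0,0,0],[0,0,0],[0,0,0],[0,0,0],[0,0,-0.02],[0,0,-0.04],[0,0,-0.04],[0,0,-0.04],[0,0,0],[0,0,0]], rotation=[[0,0,0],[0,0,0],[0,0,0],[0,0,0],[0,0,0],[0,0,0],[0,0,0],[0,0,0],[0,0,0],[0,0,0],[0,0,0]], jaw=[0.8,0.8,0.8,0.8,0.8,0.8,0.8,0.8,0.8,0.8,0.8])

```text
time_s: 57.1
tool_pos: [0.5725, 0.0744, 0.4348]
tool_rot: [-179.9, -0.1, 89.8]
force: [0.4, -0.5, -1.2]
grip_width: 0.0696
grasp_force: 0.0
```

```bash
python3 - <<'E'
from h import *
b=cam("side");a=cam("top"); R,p=now(); print(p,p+R.apply([0,0,.164]),env.get_obs()["force"].round(1))
print("neck",part(a,b,(.419,.18),.022,.019))
print("side spacer home",disc_edges(b,np.array([.573,.0758]),.110,.028,15))
C=(.4186,.1798)
s=legs([([*C,.16],90,0,8),([*C,.07],90,0,4)]);print(s[1])
h=cv2.cvtColor(b["image"],cv2.COLOR_BGR2HSV); c=proj(b,[.573,.0758,.1]).astype(int); print(c)
for yy in range(c[1]-24,c[1]+30,2): print(yy,"".join("%3d"%min(99,h[yy:yy+2,xx:xx+2,1].mean()) for xx in range(c[0]-28,c[0]+30,2)))
E
```

```text
[0.57204594 0.07429716 0.43234863] [0.57111696 0.07458807 0.26835152] [-0.4  0.   0.4]
neck (array([0.4187, 0.1801]), 'u-only', array([0.42 , 0.181]), array([ 0.24, -0.44, -0.44, -0.32]))
side spacer home (array([ 0.50181905, -0.01814341]), array([0.]))
8 x [0.0131, -0.0191, 0.0137] [0.0, 0.0, 0.0] end err mm [-0.4  0.   0.2] deg 0.39
4 x [-0.0, 0.0, 0.0225] [0.0, 0.0, 0.0] end err mm [ 0.1 -0.1  0.2] deg 0.39
[0.41845962 0.17994623 0.23380253]
[271 191]
167  52 50 50 50 50 50 50 50 51 51 52 51 50 51 52 53 51 51 49 49 51 51 52 51 50 51 50 52 51
169  51 51 50 50 51 50 50 50 50 51 52 50 52 50 50 50 52 51 51 49 50 51 51 51 50 51 51 50 50
171  52 50 50 50 50 50 50 51 50 50 50 49 52 48 43 48 51 51 50 50 50 51 50 51 51 50 51 51 51
173  51 51 51 51 50 50 51 50 50 50 50 51 49 63 99 75 49 50 50 51 50 50 50 50 51 50 50 51 50
175  51 52 50 50 50 50 50 50 50 50 50 50 49 72 99 95 48 50 50 50 49 51 51 50 51 51 50 51 50
177  51 52 50 50 50 51 50 50 50 50 51 50 51 69 99 95 50 51 51 49 49 51 51 51 51 50 50 51 50
179  51 51 50 50 50 50 49 50 50 51 52 46 33 47 99 77 32 45 51 50 50 50 51 51 50 51 50 51 
[... 1142 characters left out ...]
 6  6  5  5  5  5  5  7  5  6  7  6  6  6 28 51 51 51 51
207  50 51 51 45 17 12  6  7  6  6  7  6  6  7  5  7  6  8  7  7  8  6  6 15 32 51 50 50 50
209  51 51 52 40  9 19 15  9  8  7  7  7  6  6  6  8  9  6  6  6  8  7 15 12 26 51 50 51 50
211  50 50 53 30 15 16 17 18 13  9  8  9  8  8  6  5  6 10  9 11 13 12 12 12 20 49 52 51 51
213  49 51 50 23 12 17 17 16  9 10 10 12 54 66 33 19 19 21 19 12 11 12 10 10 17 41 50 51 51
215  50 50 49 24 11 13 12 11 10  9 12 11 26 59 47 17 18 19 16 11  9 14 13 10 16 39 51 51 51
217  51 50 50 24 16 13 11 12 11 14 13 12 12 11 11 12 15 15  9 12 10 12 12 10 20 38 51 50 51
219  50 50 50 27 22 11 11 10 12 10 11 13 13 12 10 10 13 11 10 10  9  9  7 12 22 40 51 51 51
```

Call:
send_rows(xyz=[[0.0131,-0.0191,0.0137],[0.0131,-0.0191,0.0137],[0.0131,-0.0191,0.0137],[0.0131,-0.0191,0.0137],[0.0131,-0.0191,0.0137],[0.0131,-0.0191,0.0137],[0.0131,-0.0191,0.0137],[0.0131,-0.0191,0.0137],[0,0,0.0225],[0,0,0.0225],[0,0,0.0225],[0,0,0.0225],[0,0,0],[0,0,0],[0,0,0],[0,0,0]], rotation=[[0,0,0],[0,0,0],[0,0,0],[0,0,0],[0,0,0],[0,0,0],[0,0,0],[0,0,0],[0,0,0],[0,0,0],[0,0,0],[0,0,0],[0,0,0],[0,0,0],[0,0,0],[0,0,0]], jaw=[0.8,0.8,0.8,0.8,0.8,0.8,0.8,0.8,0.8,0.8,0.8,0.8,0.8,0.8,0.8,0.8])

```text
time_s: 58.8
tool_pos: [0.4197, 0.1803, 0.236]
tool_rot: [-179.9, -0.2, 89.8]
force: [-0.2, -0.1, 0.4]
grip_width: 0.0695
grasp_force: 0.0
```

```bash
python3 - <<'E'
from h import *
R,p=now(); print(p,p+R.apply([0,0,.164]),env.get_obs()["tool_rot"])
legs([([.4187,.1801,.0205],90,0,4)])
E
```

```text
[0.41974069 0.18033235 0.23602344] [0.41949759 0.18080727 0.07202431] [-1.79914524e+02 -1.65638465e-01  8.98113872e+01]
4 x [-0.0001, -0.0002, 0.0129] [0.0, 0.0, 0.0] end err mm [-0.2  0.   0.1] deg 0.27
```

Call:
send_rows(xyz=[[-0.0001,-0.0002,0.0129],[-0.0001,-0.0002,0.0129],[-0.0001,-0.0002,0.0129],[-0.0001,-0.0002,0.0129],[0,0,0],[0,0,0],[0,0,0],[0,0,0],[0,0,0],[0,0,0],[0,0,0],[0,0,0],[0,0,0],[0,0,0],[0,0,0]], rotation=[[0,0,0],[0,0,0],[0,0,0],[0,0,0],[0,0,0],[0,0,0],[0,0,0],[0,0,0],[0,0,0],[0,0,0],[0,0,0],[0,0,0],[0,0,0],[0,0,0],[0,0,0]], jaw=[0.8,0.8,0.8,0.8,0.8,0.8,0.36,0.36,0.36,0.36,0.36,0.36,0.36,0.36,0.36])

```text
time_s: 60.3
tool_pos: [0.4182, 0.1798, 0.1833]
tool_rot: [-179.8, -0.1, 89.8]
force: [0.8, -0.2, -0.3]
grip_width: 0.0373
grasp_force: 35.0
```

Call:
send_rows(xyz=[[0,0,-0.01],[0,0,-0.03],[0,0,-0.04],[0,0,-0.05],[0,0,-0.04],[0,0,-0.02],[0,0,0]], rotation=[[0,0,0],[0,0,0],[0,0,0],[0,0,0],[0,0,0],[0,0,0],[0,0,0]], jaw=[0.36,0.36,0.36,0.36,0.36,0.36,0.36])

```text
time_s: 61.0
tool_pos: [0.4197, 0.1799, 0.3777]
tool_rot: [179.8, -0.3, 89.8]
force: [0.8, 0.1, -1.2]
grip_width: 0.0377
grasp_force: 35.0
```

```bash
python3 - <<'E'
from h import *
print(now()[1],env.get_obs()["force"].round(1))
legs([([.5718,.0742,.204],90,0,10)])
E
```

```text
[0.41968438 0.17994734 0.37770559] [ 0.8  0.1 -1.2]
10 x [-0.0105, 0.0152, 0.001] [0.0, 0.0, 0.0] end err mm [ 0.4 -0.3  0.2] deg 0.42
```

Call:
send_rows(xyz=[[-0.0105,0.0152,0.0006],[-0.0105,0.0152,0.0006],[-0.0105,0.0152,0.0006],[-0.0105,0.0152,0.0006],[-0.0105,0.0152,0.0006],[-0.0105,0.0152,0.0006],[-0.0105,0.0152,0.0006],[-0.0105,0.0152,0.0006],[-0.0105,0.0152,0.0006],[-0.0105,0.0152,0.0006],[0,0,0],[0,0,0],[0,0,0],[0,0,0],[0,0,0]], rotation=[[0,0,0],[0,0,0],[0,0,0],[0,0,0],[0,0,0],[0,0,0],[0,0,0],[0,0,0],[0,0,0],[0,0,0],[0,0,0],[0,0,0],[0,0,0],[0,0,0],[0,0,0]], jaw=[0.36,0.36,0.36,0.36,0.36,0.36,0.36,0.36,0.36,0.36,0.36,0.36,0.36,0.36,0.36])

```text
time_s: 62.5
tool_pos: [0.5702, 0.0745, 0.3668]
tool_rot: [-179.8, -0.1, 89.9]
force: [-0.2, 0.5, 0.0]
grip_width: 0.0373
grasp_force: 35.0
```

```bash
python3 - <<'E'
from h import *
b=cam("side"); R,p=now(); g=p+R.apply([0,0,.164]); print(p,g,env.get_obs()["force"].round(1))
zc=p[2]-.1833; print(zc,disc_edges(b,np.array([.573,.0758]),zc,.019,41))
E
```

```text
[0.57025317 0.07439624 0.36683968] [0.56974198 0.07477015 0.2028409 ] [-0.   0.2 -0.9]
0.18353967801625118 (array([0.57169192, 0.07462819]), array([0.]))
```

Call:
send_rows(xyz=[[0,0.0016,0],[0,0,0.008],[0,0,0.008],[0,0,0.008],[0,0,0.005],[0,0,0.004],[0,0,0.004],[0,0,0]], rotation=[[0,0,0],[0,0,0],[0,0,0],[0,0,0],[0,0,0],[0,0,0],[0,0,0],[0,0,0]], jaw=[0.36,0.36,0.36,0.36,0.36,0.36,0.36,0.36])

```text
time_s: 63.35
tool_pos: [0.5719, 0.074, 0.3289]
tool_rot: [-179.7, -0.1, 89.8]
force: [-0.5, 0.5, -0.4]
grip_width: 0.0377
grasp_force: 35.0
```

Threaded without contact. About 19.6 mm to go.

Call:
send_rows(xyz=[[0,0,0.005],[0,0,0.005],[0,0,0.004],[0,0,0.002],[0,0,0.001],[0,0,0.0008],[0,0,0.0006],[0,0,0.0006],[0,0,0.0006],[0,0,0]], rotation=[[0,0,0],[0,0,0],[0,0,0],[0,0,0],[0,0,0],[0,0,0],[0,0,0],[0,0,0],[0,0,0],[0,0,0]], jaw=[0.36,0.36,0.36,0.36,0.36,0.36,0.36,0.36,0.36,0.36])

```text
time_s: 64.35
tool_pos: [0.572, 0.0741, 0.31]
tool_rot: [-179.8, -0.1, 89.8]
force: [1.0, -0.0, -0.2]
grip_width: 0.0375
grasp_force: 35.0
```

Call:
send_rows(xyz=[[0,0,0.0005],[0,0,0.0005],[0,0,0.0005],[0,0,0]], rotation=[[0,0,0],[0,0,0],[0,0,0],[0,0,0]], jaw=[0.36,0.36,0.36,0.36])

```text
time_s: 64.75
tool_pos: [0.572, 0.0741, 0.3091]
tool_rot: [-179.8, -0.1, 89.8]
force: [-1.9, -0.5, 3.9]
grip_width: 0.0373
grasp_force: 35.0
```

Contact at home. I'll release, rise and retract.

Call:
send_rows(xyz=[[0,0,0],[0,0,0],[0,0,0],[0,0,0],[0,0,0],[0,0,-0.02],[0,0,-0.04],[0,0,-0.04],[0,0,-0.03],[0,-0.03,-0.02],[0,-0.04,0],[0,-0.04,0],[0,-0.04,0],[0,0,0],[0,0,0]], rotation=[[0,0,0],[0,0,0],[0,0,0],[0,0,0],[0,0,0],[0,0,0],[0,0,0],[0,0,0],[0,0,0],[0,0,0],[0,0,0],[0,0,0],[0,0,0],[0,0,0],[0,0,0]], jaw=[0.7,0.7,0.7,0.7,0.7,0.7,0.7,0.7,0.7,0.7,0.7,0.7,0.7,0.7,0.7])

```text
time_s: 66.25
tool_pos: [0.4221, 0.0742, 0.4594]
tool_rot: [-179.9, -0.1, 89.8]
force: [-0.1, -0.2, 0.1]
grip_width: 0.0606
grasp_force: 0.0
```

```bash
python3 - <<'E'
from h import *
a=cam("top");b=cam("side"); print(now()[1])
h=cv2.cvtColor(b["image"],cv2.COLOR_BGR2HSV); c=proj(b,[.573,.0758,.11]).astype(int); print(c)
for yy in range(c[1]-22,c[1]+26,2): print(yy,"".join("%3d"%min(99,h[yy:yy+2,xx:xx+2,1].mean()) for xx in range(c[0]-28,c[0]+30,2)))
for z in (.158,.148,.126,.110,.081): print(z,proj(b,[.573,.0758,z]).round(1))
# scoop still in tray? recheck lip corners & stones
stones()
ha=cv2.cvtColor(a["image"],cv2.COLOR_BGR2HSV)
for yy in range(196,266,3): print(yy,"".join("%4d"%ha[yy:yy+3,xx:xx+3,1].mean() for xx in range(345,429,3)))
E
```

```text
[0.42320371 0.07412712 0.45910647]
[271 188]
166  51 51 51 50 50 50 50 51 52 51 50 50 51 52 52 52 50 50 51 49 50 50 51 51 51 51 51 51 51
168  52 51 50 50 51 52 50 50 51 51 51 53 51 52 50 52 53 50 50 50 50 51 51 51 50 50 51 51 50
170  52 50 51 50 51 50 50 50 50 50 51 50 50 52 49 51 51 51 50 49 49 51 51 51 50 51 50 51 51
172  52 50 50 50 50 50 50 51 50 50 50 50 51 54 67 50 50 50 51 49 50 52 50 51 51 50 50 50 51
174  51 51 50 50 50 50 49 50 50 50 50 52 42 56 99 86 38 50 51 50 49 51 51 51 50 51 51 50 50
176  52 51 51 50 50 49 50 50 51 51 52 37 28 47 99 84 27 33 51 49 48 51 50 52 50 50 51 51 51
178  52 52 51 50 50 50 51 50 50 51 53 31 29 57 99 81 29 27 50 50 50 50 52 50 51 51 50 51 51
180  50 51 50 51 50 50 51 50 51 51 46 30 29 28 31 27 29 26 47 51 49 50 50 50 52 50 50 51 51
182  51 51 51 50 51 51 50 51 51 46 26 26 29 27 28 29 28 28 24 48 50 50 52 51 51 51 51 51 51
184  51 51 50 50 51 51 52 53 47 30 25 28 28 29 27 28 28 30 24 34 52 51 51 51 52 51 51 52 51
186  50 51 51 50 51 52 42 19  8 15 26 27 28 28 29 29 29 26 23 17 16 29 50 52 52 51 50 51 50
188  51 51 50 50 52 26  5  6  7 11 27 25 24
[... 3359 characters left out ...]
50   53  53  53  53  53  52  85 119 121 122 123 120 125 128 122  78  48  55  54  54  53  55  54  54  53  55  52  54
253   54  53  53  52  52  52  51 107 120 120 122 123 123 100  54  53  56  54  54  54  53  54  53  53  52  54  53  55
256   54  54  53  54  51  53  53  62 122 123 124 115  68  52  53  55  56  54  55  54  53  53  53  52  52  55  55  55
259   53  53  53  53  54  54  55  55  99 121  87  52  53  54  53  55  56  55  53  53  54  52  53  54  54  54  54  53
262   53  54  53  54  54  54  55  64  96  63  52  55  54  54  54  55  55  53  53  52  53  53  52  54  54  54  54  54
265   53  53  54  54  54  54  56  54  54  53  53  53  55  54  54  54  54  53  53  54  54  54  53  53  54  55  54  55
```

```bash
python3 -c "
from cell import env
print(env.sign_off())"
```

```text
the job is handed in; nothing more can be done
None
```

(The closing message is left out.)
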